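# Fit the orange filter in the lamp house and switch it on

### The job

Lift the orange filter slide off its hook on the rack, lower it (do not drop it) plate first into the slot on top of the lamp house until it is fully home, and let go; only then flip the lamp's toggle switch over to on. Leave the other two filters hanging, do not shift or knock over anything else on the bench, and do not bump the camera post with the arm or the slide.

Things in the scene. Friction and masses are not known exactly. Their poses are not given: they have to be found in the camera images.
- orange_filter: The orange filter slide on a hook: aluminium, 8 mm thick (x), 152 tall (z), same front and back, about 140 g. Upwards: plate 76 wide (y), z 0 to 70 mm, with coloured pane; neck 48 wide with a closed opening 28 wide, z 70 to 102; solid coloured grip tab 48 wide, z 102 to 152. Origin: centre of its bottom edge; z up. The one to fit; on any hook.
- blue_filter: The blue filter slide on a hook: aluminium, 8 mm thick (x), 152 tall (z), same front and back, about 140 g. Upwards: plate 76 wide (y), z 0 to 70 mm, with coloured pane; neck 48 wide with a closed opening 28 wide, z 70 to 102; solid coloured grip tab 48 wide, z 102 to 152. Origin: centre of its bottom edge; z up.
- green_filter: The green filter slide on a hook: aluminium, 8 mm thick (x), 152 tall (z), same front and back, about 140 g. Upwards: plate 76 wide (y), z 0 to 70 mm, with coloured pane; neck 48 wide with a closed opening 28 wide, z 70 to 102; solid coloured grip tab 48 wide, z 102 to 152. Origin: centre of its bottom edge; z up.
- orange_filter_grip (a point): A point in the orange filter's grip tab, 138 mm above its bottom edge, 14 mm below its top (36 mm above the seat, 22 mm above the hook's lip while it hangs). Axes as the filter; pinch across x (8 mm thick). Fingertips reaching below the lip's top (174 mm above the bench) would strike the lip.
- filter_rack: Fixed bench rack, left or right of the middle, turned up to 0.4 rad. Origin on the bench. Base plate x -30 to 70, y -160 to 160, 12 mm thick. Rail along y, x 0 to 14, z 140 to 160 mm, on posts at y = +-145. Three hooks at y = -95, 0, 95 mm point along its own -x; the slides hang on them near x = -28 mm, square to the hook, bottom edge at z = 58 mm.
- hook_mid (a point): A hook of the rack (its y = 0 mm): point on top of its flat bar (the seat) midway, x = -28 mm, 160 mm above the bench; axes as the rack. Any of the three filters may hang here.
- hook_left (a point): A hook of the rack (its y = 95 mm): point on top of its flat bar (the seat) midway, x = -28 mm, 160 mm above the bench; axes as the rack. Any of the three filters may hang here.
- hook_right (a point): A hook of the rack (its y = -95 mm): point on top of its flat bar (the seat) midway, x = -28 mm, 160 mm above the bench; axes as the rack. Each bar is 14 mm wide, 6 thick, and ends in a lip at rack x = -50 to -55 mm, 14 mm above the seat. A slide comes off when raised 15 to 25 mm (no more: its opening is 32 tall), drawn along the rack's -x past the lip, then lifted.
- lamp_house: Fixed cream lamp house, box 170 (x) x 200 (y) x 110 mm tall, on the other side from the rack and turned by up to 0.5 rad. Origin: centre of its underside on the bench. In its top, centred at x = 0, y = 40 mm, is the filter slot; the toggle switch stands on the top about x = 0, y = -60 mm.
- slot_mouth (a point): Centre of the mouth of the filter slot, on the lamp house's top face (110 mm above the bench). The slot is upright, 13 mm wide (x of the lamp house) and 82 mm long (y of the lamp house), 55 mm deep, with a 3 mm chamfer. Axes as the lamp house.
- slot_floor (a point): Centre of the slot's floor, 55 mm straight below slot_mouth (55 mm above the bench); axes as the lamp house. A filter that is home stands with its origin here.
- lamp_switch (a joint): Toggle angle in rad, 0 off to 1 on; the hinge lies along the lamp house's y. At 0 the lever leans 0.5 rad to the lamp house's -x, at 1 0.5 rad to its +x. Light: about 0.02 N m (under 1 N at the knob); once past upright (0.5) it falls by its own weight to the nearer stop and stays.
- switch_tip (a point): Centre of the red cylindrical knob (20 mm diameter, 18 mm long along the lamp house's y) at the lever's tip, 68 mm from the hinge; lever rod 10 mm thick.
- switch_hinge (a point): Point on the toggle's hinge axis, 6 mm above the lamp house's top, at its x = 0, y = -60 mm. Axes as the lamp house.
- camera_post: Fixed camera post between rack and lamp house: base 90 x 90 x 12 mm, column 40 x 40 mm, grey camera 50 (x) x 62 (y) mm at z = 230 to 320 mm, knob to 340 mm. Origin: centre of its underside.
- reagent_bottle: Loose amber bottle, 52 mm diameter, 130 mm tall, standing 130 to 150 mm in front (-x) of the rack. Origin: centre of its underside.
- dish_stack: Loose stack of dishes, disc 88 mm diameter, 30 mm tall, in front of the rack. Origin: centre of its underside.
- tip_box: Loose blue pipette tip box 80 (x) x 120 (y) x 63 mm tall, in front (-x) of the lamp house. Origin: centre of its underside.
- screwdriver: Loose screwdriver lying along its x, 170 mm long, under 40 mm tall, between rack and lamp house. Origin: on the bench under its middle.
- beaker: Loose beaker 68 mm diameter, 85 mm tall, behind the camera post. Origin: centre of its underside.
- white_jar: Loose white jar 60 mm diameter, 70 mm tall, behind the camera post. Origin: centre of its underside.
Mind the look-alikes: they are no part of the job. Of the things that look like the beaker, the larger one is meant.

How it is judged:
By the outcome, as a careful person would: the job done as asked, in the order asked, and still so for the second after the job is handed in, with the robot touching nothing.
It also fails if it takes over 58 s, if anything falls off the work surface, if the arm or the gripper's body presses on something with over 40 N, if the wrist force passes 120 N, or if a joint passes its speed limit or range.

### The arm

A 7-joint arm with a two-finger parallel gripper is mounted at the origin on the work surface. World frame = base frame: x ahead of the robot, y to its left, z up, the work surface at z = 0. Lengths are in m, angles in rad, forces in N, time in s.
With the tool pointing down it reaches from about 0.4 to 0.9 m from the base axis. Payload 5.5 kg.
Tool frame: the origin (TCP) lies at the very end of the fingers, on their centre line; the grasp point (between the pads) lies 19 mm behind it (manip.grasp_offset is the distance from the TCP to the grasp point, in m); z points along the fingers, y is the direction in which the jaws open and shut (so a half turn about z gives the same grasp; the last joint's range is limited). The gripper opens to 85 mm and grips with 20 to 120 N. Pads are 22 mm wide; open, the fingers measure 114 mm over their backs; the gripper's body (76 mm by 85 mm) begins 54 mm behind the grasp point. The pads swing forward as they close: fully open they stand 13 mm farther back than shut.
Start: joints at [1.571, 0.501, -0.427, 1.55, 0.221, 1.138, -0.21], TCP at [0.169, -0.628, 0.231] pointing down, gripper open.
Joint ranges: [-2.88, 2.88], [-0.31, 2.03], [-1.54, 1.56], [0.2, 2.42], [-1.41, 4.55], [0.19, 2.02], [-2.57, 2.57]. Speed limits (rad/s): [2.57, 2.57, 3.14, 3.14, 3.14, 3.14, 3.14].

### API

Orientations are given as a rotation vector (axis times angle).
In Python, from plant import manip gives the robot as it stands.
- The arm moves only by the tool step_arm, never from a script. Its argument "targets" is a list of rows, each an object with "claw": the closure, from 0 (fully open) to 1 (shut); "travel": the shift along the tool's x, y, z each as a share of 2.5 cm, from -1 to 1, a list of three; "turn": the turn, a rotation vector about the tool's x, y, z each as a share of 90 degrees, from -1 to 1, a list of three. A call has 1 to 12 rows; each row shifts and turns the pose as measured when the row begins, along the tool's axes as they then stand; what a row does not reach is not made up. A row lasts 1/12 s, in which the tool goes at most 41.7 mm and 7.16 degrees, less where a joint would pass 70% of its speed; a pose out of reach is approached as far as the arm can. A call with a number of a shift or a turn outside -1 to 1 is refused whole. A call with a gripper value outside its range is refused whole. The fingers move at their own pace and stop on an object; "force" is the grip in N (left out, the last holds). Time passes only in rows, so rows that do not move let the fingers close. It gives the time, the measured TCP pose, the force and the opening at its end, in the units of the state.
- manip.get_obs(): the state, without advancing time (a new reading comes with each control period).
- manip.read_camera(name): name is "side" or "top"; returns (picture, depth): 400x640x3 uint8, red, green, blue; 400x640 float32, m along the optical axis (not along the pixel's ray), 0 where there is no reading.
- manip.get_calibration(name): a dict with "fx", "fy", "cx", "cy" (pixels), "k1" (the pictures are not rectified: a ray, as slopes to the right and down, at radius r is drawn at 1 + k1 r^2 times it, then the intrinsics apply), "rvec" (rotation vector, rad) and "tvec" (3), from world to camera coordinates, as OpenCV has them. Camera axes: x right, y down, z forward; pixel columns grow to the right and rows downward; lengths in m; the calibration is good to about 2 mm. A picture is of the moment at which its call begins. get_calibration takes no time and is no camera call.
- manip.finish_job(): hands the job in, once; it reports no verdict.
The state is a dict: "t": time; "qpos": joint angles; "joint_velocities": joint speeds; "joint_efforts": joint torques, N m; "eef_pos": TCP position; "orientation": TCP orientation; "contact_force": force on the tool from outside, world axes, zero at the start; "moment": the same for the moment, N m; "finger_gap": finger opening in m.
Only numpy, scipy, OpenCV 4.12 (cv2) and the standard library are available. Lean on these libraries where they do the work, as an engineer would, in place of code of your own. Each camera call takes 0.05 s, during which the arm holds its last target.

## Working session

There is one attempt and no reset: what is moved stays moved. The work goes in short steps, Python scripts to look and compute and a tool call to move; the robot and the scene stay as the last step left them, time stands still between calls to the robot, and variables do not carry over. Pictures are saved under pics/ and viewed, and the job is handed in when it is done.

Besides the shell and the picture viewer there is one more tool, called after ">>>" as name([rows], argument=value, ...), one row to a line, values as JSON. step_arm: Moves the arm, as the interface text tells. Its arguments: {"type":"object","properties":{"targets":{"type":"array","items":{"type":"object","properties":{"claw":{"type":"number"},"travel":{"type":"array","items":{"type":"number"}},"turn":{"type":"array","items":{"type":"number"}}}}},"force":{"type":"number"}},"required":["targets"]}

```bash
ls; mkdir -p pics
python3 - <<'E'
from plant import manip
import cv2,numpy as np
for n in("side","top"):
    p,d=manip.read_camera(n); np.savez(f"{n}0.npz",p=p,d=d)
    cv2.imwrite(f"pics/{n}0.png",p[:,:,::-1]); print(manip.get_calibration(n), (d>0).mean())
print(manip.get_obs(), manip.grasp_offset)
E
```

```text
pics
{'fx': 465.8720356831103, 'fy': 465.8720356831103, 'cx': 316.6949887778873, 'cy': 201.24790561079934, 'k1': 0.019196853062465, 'rvec': array([ 0.16523369, -2.87492719,  1.16064625]), 'tvec': array([0.54674114, 0.15323854, 1.33871811])} 0.99588671875
{'fx': 402.84476387950724, 'fy': 402.84476387950724, 'cx': 318.5524801491048, 'cy': 197.89181098540575, 'k1': 0.010164833792210051, 'rvec': array([ 2.1086853 , -2.15208898,  0.1506933 ]), 'tvec': array([9.54316682e-04, 5.63148095e-01, 1.13713150e+00])} 0.996109375
{'t': 0.1, 'qpos': array([ 1.57117338,  0.50175811, -0.42680952,  1.55134138,  0.22078829,
        1.13830702, -0.21031921]), 'joint_velocities': array([-0.00074855, -0.00369544, -0.00196177, -0.00190067, -0.00021753,
        0.00099122, -0.00160864]), 'joint_efforts': array([-1.07524547e-02, -5.70803583e+01, -5.83884716e+00, -2.81742024e+01,
        1.02891441e-02,  5.65790426e-03,  1.62981172e-05]), 'eef_pos': array([ 0.16867889, -0.62708333,  0.23036242]), 'orientation': array([-3.11275969e+00, -4.11463210e-01,  2.49589296e-04]), 'contact_force': array([ 0.19323381, -0.10458014,  0.63078039]), 'moment': array([-0.01594401, -0.019491  , -0.01399745]), 'finger_gap': 0.08509842069394692} 0.0187
```

View pics/side0.png

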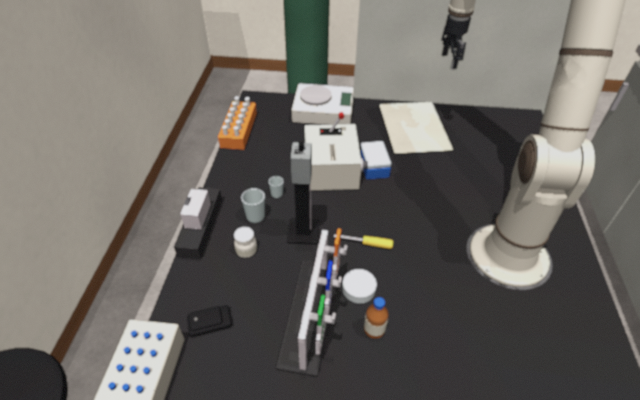

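View pics/top0.png

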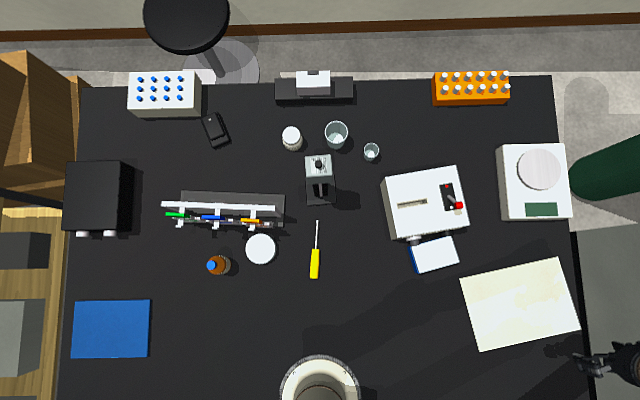

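The top view shows the rack at (225,208), with the green slide at (175,215), blue at (213,218) and orange at (252,222). The lamp house is at (425,202), its slot at (411,203) and its red knob at (459,205). Things that could be taken for the orange filter are the orange tube rack (470,88), the amber bottle (218,265), and the blue and green slides. I choose the slide at (252,222), and will check it in a close crop.

```bash
cat > h.py <<'E'
import numpy as np,cv2
from plant import manip
from scipy.spatial.transform import Rotation as R
def cal(n):
    c=manip.get_calibration(n); K=np.array([[c['fx'],0,c['cx']],[0,c['fy'],c['cy']],[0,0,1]])
    return K,np.array([c['k1'],0,0,0.]),R.from_rotvec(c['rvec']).as_matrix(),np.array(c['tvec'])
def rays(n,uv):
    K,D,Rm,t=cal(n)
    x=cv2.undistortPoints(np.array(uv,float).reshape(-1,1,2),K,D)[:,0]
    return np.c_[x,np.ones(len(x))]
def onplane(n,uv,z):
    K,D,Rm,t=cal(n); d=rays(n,uv)@Rm; o=-Rm.T@t
    return o+d*((z-o[2])/d[:,2])[:,None]
def cloud(n,d):
    K,D,Rm,t=cal(n); v,u=np.mgrid[:400,:640]
    r=rays(n,np.c_[u.ravel(),v.ravel()])
    return ((r*d.reshape(-1,1)-t)@Rm).reshape(400,640,3)
def proj(n,P):
    K,D,Rm,t=cal(n)
    return cv2.projectPoints(np.array(P,float).reshape(-1,1,3),cv2.Rodrigues(Rm)[0],t,K,D)[0][:,0]
E
python3 - <<'E'
from h import *
for n in("side","top"):
    f=np.load(f"{n}0.npz"); p,d=f['p'],f['d']; X=cloud(n,d); hsv=cv2.cvtColor(p,cv2.COLOR_RGB2HSV)
    print(n)
    def rep(name,m):
        P=X[m&(d>0)]
        if len(P)>3:
            print(name,len(P),P.min(0).round(3),P.max(0).round(3),np.median(P,0).round(3))
    reg=np.zeros((400,640),bool)
    if n=="top": reg[200:235,160:290]=1
    else: reg[225:360,300:350]=1
    H,S,V=hsv[...,0],hsv[...,1],hsv[...,2]
    for nm,a,b in(("orange",8,22),("green",45,80),("blue",105,130)):
        m=reg&(H>=a)&(H<=b)&(S>150)&(V>80)
        rep(nm,m)
        P=X[m]; 
    reg[:]=0
    if n=="top":reg[150:250,370:480]=1
    else: reg[100:200,300:370]=1
    rep("red",reg&((H<6)|(H>174))&(S>150)&(V>100))
    top=reg&(abs(X[...,2]-.110)<.006)
    P=X[top]; rep("lamp top",top)
    print(cv2.minAreaRect(P[:,:2].astype(np.float32)))
    rail=(abs(X[...,2]-.16)<.012)&(S<60)&(V>150)
    if n=="top":
        z=np.zeros((400,640),bool); z[190:225,155:290]=1
    else:
        z=np.zeros((400,640),bool); z[225:365,295:350]=1
    rep("rail",rail&z); print(cv2.minAreaRect(X[rail&z][:,:2].astype(np.float32)))
    def crop(nm,a,b,c,e,k): cv2.imwrite(f"pics/{n}_{nm}.png",cv2.resize(p[a:b,c:e,::-1],None,fx=k,fy=k,interpolation=cv2.INTER_CUBIC))
    if n=="top": crop("rack",180,280,150,300,5); crop("lamp",150,280,370,480,4.5)
    else: crop("rack",220,370,280,400,4); crop("lamp",100,200,290,400,6)
E
```

```text
side
orange 98 [ 0.478 -0.044 -0.006] [0.498 0.189 0.212] [0.483 0.169 0.205]
green 94 [0.498 0.206 0.008] [0.519 0.378 0.213] [0.503 0.358 0.208]
blue 108 [ 0.49   0.077 -0.003] [0.51  0.286 0.213] [0.495 0.263 0.207]
red 18 [ 0.51  -0.376  0.113] [ 0.578 -0.358  0.186] [ 0.516 -0.364  0.181]
lamp top 1849 [ 0.44  -0.419  0.104] [ 0.635 -0.197  0.116] [ 0.53  -0.305  0.109]
((0.537743091583252, -0.30554381012916565), (0.16988348960876465, 0.21071124076843262), 8.816624641418457)
rail 998 [0.461 0.104 0.148] [0.545 0.409 0.172] [0.526 0.273 0.159]
((0.5021770596504211, 0.258212685585022), (0.30601897835731506, 0.06991714984178543), 86.30604553222656)
top
orange 51 [0.48  0.137 0.   ] [0.503 0.224 0.212] [0.483 0.154 0.204]
green 72 [ 0.5    0.329 -0.006] [0.537 0.46  0.214] [0.504 0.353 0.208]
blue 84 [0.492 0.235 0.074] [0.505 0.313 0.213] [0.494 0.26  0.208]
red 60 [ 0.507 -0.38   0.11 ] [ 0.583 -0.359  0.189] [ 0.517 -0.369  0.183]
lamp top 4113 [ 0.443 -0.42   0.104] [ 0.637 -0.197  0.116] [ 0.541 -0.306  0.11 ]
((0.5402835607528687, -0.3078474998474121), (0.17007872462272644, 0.201284721493721), 8.704792976379395)
rail 804 [0.479 0.105 0.148] [0.546 0.407 0.166] [0.528 0.257 0.159]
((0.5118845105171204, 0.2565705180168152), (0.30205073952674866, 0.06228712946176529), 88.70645141601562)
```

View pics/top_rack.png

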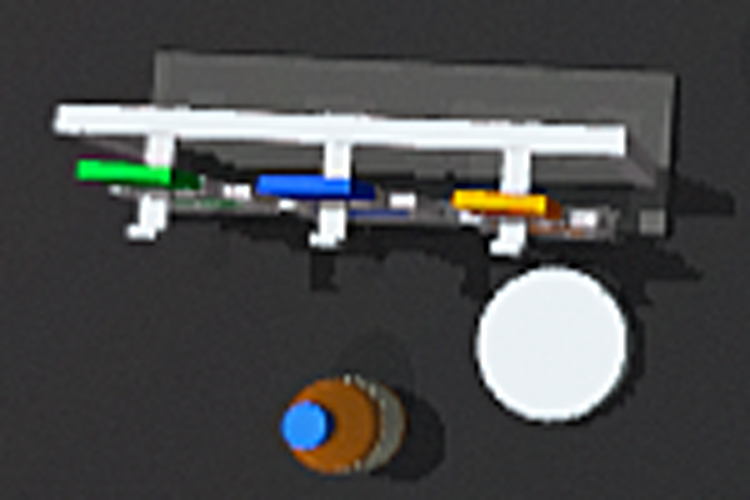

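View pics/top_lamp.png

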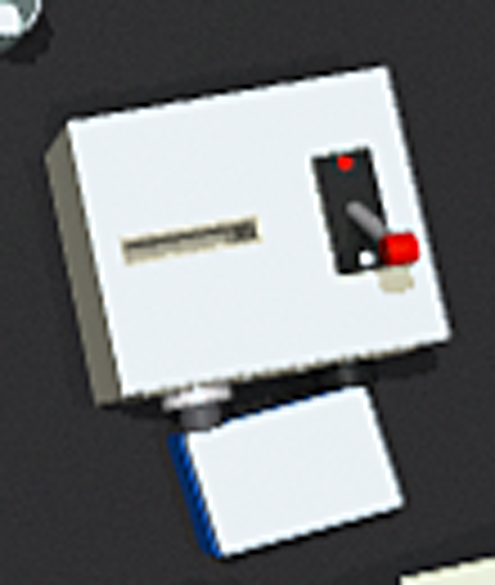

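View pics/side_rack.png

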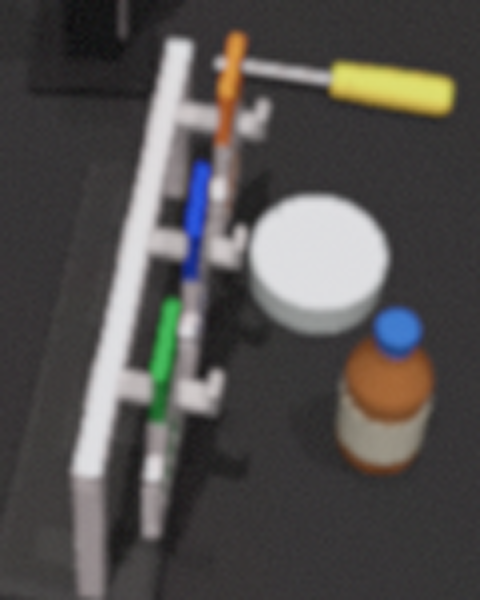

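View pics/side_lamp.png

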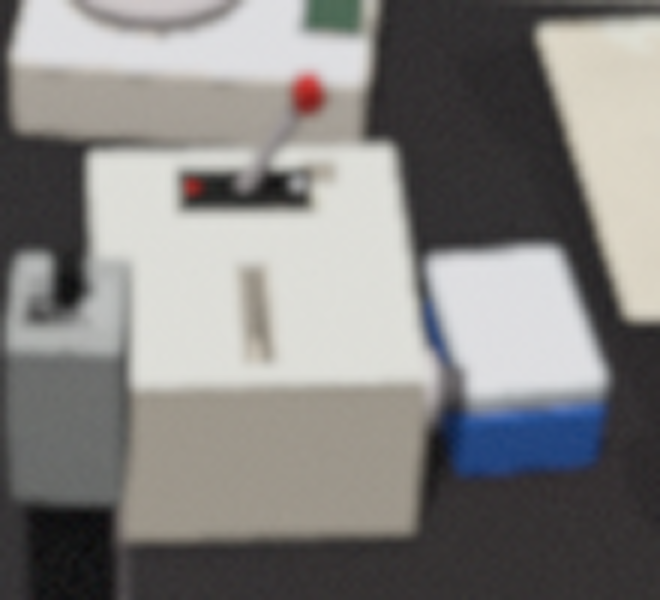

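Close crops confirm the choice. The orange tab (crop 500,202; image 250,220) hangs on the right-hand hook, with the dish just in front. Crop also shows the lamp lever leaning to -x (off), with the knob at (459,205). Next is precise fitting of the tab, rail, slot and knob.

Run:
```python
from h import *
def fit(P):
    v=cv2.fitLine(P[:,:2].astype(np.float32),cv2.DIST_HUBER,0,.001,.001).ravel(); 
    if v[1]<0: v[:2]*=-1
    return v, np.arctan2(-v[0],v[1])
for n in("side","top"):
    f=np.load(f"{n}0.npz"); p,d=f['p'],f['d']; X=cloud(n,d); hsv=cv2.cvtColor(p,cv2.COLOR_RGB2HSV)
    H,S,V=hsv[...,0],hsv[...,1],hsv[...,2]
    print(n)
    z=np.zeros((400,640),bool)
    if n=="top": z[195:225,155:290]=1
    else: z[225:365,295:350]=1
    for nm,a,b in(("orange",8,22),("green",45,80),("blue",105,130)):
        m=z&(H>=a)&(H<=b)&(S>120)&(V>60)&(X[...,2]>.195)
        P=X[m]; v,th=fit(P); print(nm,len(P),"mean",P.mean(0).round(4),"y",P[:,1].min().round(3),P[:,1].max().round(3),"yaw",th.round(3))
    # rail: midpoint line in pixel -> z=.16 for top
    rail=z&(S<60)&(V>150)&(abs(X[...,2]-.16)<.01)&(X[...,0]>.5)
    P=X[rail]; v,th=fit(P); print("rail",len(P),v,th,P[:,1].min(),P[:,1].max(), P[:,2].mean())
    # slot
    z[:]=0
    if n=="top": z[197:212,395:430]=1
    else: z[140:162,322:340]=1
    g=p.mean(2)
    m=z&(g<(190 if n=="top" else 175))
    v_,u_=np.nonzero(m); 
    Q=onplane(n,np.c_[u_,v_],.11); 
    rc=cv2.minAreaRect(Q[:,:2].astype(np.float32)); print("slot",len(Q),rc,fit(Q))
    red=np.zeros_like(z)
    if n=="top": red[195:215,445:470]=1
    else: red[108:122,330:350]=1
    red&=((H<8)|(H>172))&(S>120)&(V>60)&(X[...,2]>.15)
    print("red",X[red].mean(0),X[red].min(0),X[red].max(0),"px",np.argwhere(red).mean(0)[::-1])
    for nm,(a,b,c,e) in (("post",(140,210,290,345)) if n=="top" else ("post",(130,250,280,320)),):
        zz=np.zeros_like(z); zz[a:b,c:e]=1
        P=X[zz&(abs(X[...,2]-.32)<.006)]; print(nm,len(P),cv2.minAreaRect(P[:,:2].astype(np.float32)))
K=[cal(n) for n in("side","top")]
```

```text
side
orange 70 mean [0.4834 0.1659 0.2065] y 0.138 0.188 yaw -0.093
green 89 mean [0.5013 0.3661 0.227 ] y 0.327 0.876 yaw 0.085
blue 73 mean [0.4942 0.2632 0.2074] y 0.238 0.285 yaw 0.001
rail 842 [0.06436588 0.99792635 0.52795464 0.26964664] -0.06441041 0.10386567396572964 0.4094893508422195 0.15864782666019953
slot 49 ((0.5304798483848572, -0.2640719413757324), (0.011486401781439781, 0.06901441514492035), 8.971158981323242) (array([-0.15780427,  0.9874704 ,  0.5295167 , -0.26038408], dtype=float32), np.float32(0.15846667))
red [ 0.51438536 -0.36346591  0.18072464] [ 0.50709731 -0.37573759  0.16957304] [ 0.52053393 -0.35787672  0.18775485] px [340.80952381 115.42857143]
post 295 ((0.593390703201294, -0.011787708848714828), (0.04987465217709541, 0.06379672139883041), 3.812516927719116)
top
orange 28 mean [0.485  0.158  0.2076] y 0.137 0.185 yaw 0.012
green 60 mean [0.5045 0.3522 0.2085] y 0.329 0.373 yaw -0.101
blue 70 mean [0.4955 0.2593 0.2063] y 0.236 0.283 yaw -0.084
rail 730 [0.0654095 0.9978585 0.5283381 0.2534573] -0.065456234 0.10532375444548686 0.4071108432293304 0.158889058303574
slot 145 ((0.5326226353645325, -0.267574280500412), (0.014079797081649303, 0.08274523168802261), 8.642765045166016) (array([-0.15130804,  0.98848665,  0.5330469 , -0.26693964], dtype=float32), np.float32(0.15189143))
red [ 0.51506542 -0.36964869  0.1828729 ] [ 0.50710728 -0.37996373  0.1732419 ] [ 0.52307773 -0.36148819  0.18859226] px [458.14545455 204.83636364]
post 525 ((0.5954033136367798, -0.01523890346288681), (0.050612226128578186, 0.061922237277030945), 3.574906826019287)
```

Run:
```python
from h import *
f=np.load("top0.npz"); p=f['p'].astype(float)
g=p.mean(2)
# rail far edge and near edge subpixel per column (crossing 130)
far=[]
for u in range(165,274):
    col=g[190:212,u]
    k=np.argmax(col>140)
    s=k-1+(140-col[k-1])/(col[k]-col[k-1]); far.append((u,190+s))
far=np.array(far); Q=onplane("top",far,.16)
c=np.polyfit(Q[:,1],Q[:,0],1); print("far edge slope",c, (Q[:,0]-np.polyval(c,Q[:,1])).std())
ends=onplane("top",[(161,201),(275.6,207)],.16);print(ends)
# slides: tab top pixels centroid cast on z=.21 by row profile of saturation
hsv=cv2.cvtColor(f['p'],cv2.COLOR_RGB2HSV); H,S,V=[hsv[...,i] for i in range(3)]
for nm,a,b,reg in(("orange",8,25,(238,262)),("blue",100,130,(200,224)),("green",45,80,(163,188))):
    m=(H>=a)&(H<=b)&(S>120)&(V>150); z=np.zeros_like(m); z[205:230,reg[0]:reg[1]]=1; m&=z
    v,u=np.nonzero(m); Q=onplane("top",np.c_[u,v],.21); rc=cv2.minAreaRect(Q[:,:2].astype(np.float32))
    print(nm,len(u),u.min(),u.max(),Q.mean(0).round(4),rc)
big=cv2.resize(f['p'][208:236,235:285,::-1],None,fx=14,fy=14,interpolation=cv2.INTER_NEAREST);cv2.imwrite("pics/o1.png",big)
```

```text
far edge slope [0.06339501 0.52181692] 0.0006065959573412989
[[0.54538399 0.40638675 0.16      ]
 [0.52270681 0.10145202 0.16      ]]
orange 58 240 258 [0.4845 0.1612 0.21  ] ((0.4846169650554657, 0.16169248521327972), (0.04560675472021103, 0.009307054802775383), 83.61611938476562)
blue 68 201 219 [0.4949 0.2606 0.21  ] ((0.49520638585090637, 0.26017582416534424), (0.045478705316782, 0.007575478870421648), 88.78324127197266)
green 58 166 183 [0.5036 0.3511 0.21  ] ((0.5036085844039917, 0.35009700059890747), (0.04413028433918953, 0.008029215037822723), 85.20796966552734)
```

View pics/o1.png

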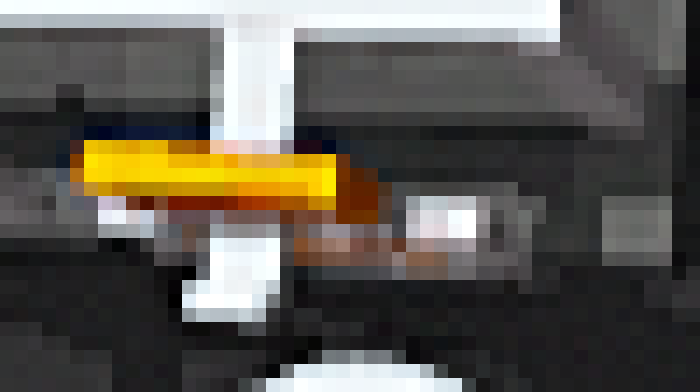

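Estimated positions:
- **Rack:** yaw is about -0.064.
- **Orange tab:** its top centre is at about (0.4845, 0.1615), z 0.21.
- **Slot:** it is at about (0.532, -0.266), yaw about 0.153.
- **Camera post:** it is at about (0.595, -0.014).

First I rise and turn the jaws to the rack's x.

>>> step_arm([
  {"claw": 0,"travel": [0,0,-0.6],"turn": [0,0,-0.079]},
  {"claw": 0,"travel": [0,0,-0.6],"turn": [0,0,-0.079]},
  {"claw": 0,"travel": [0,0,-0.6],"turn": [0,0,-0.079]},
  {"claw": 0,"travel": [0,0,-0.6],"turn": [0,0,-0.079]},
  {"claw": 0,"travel": [0,0,-0.6],"turn": [0,0,-0.079]},
  {"claw": 0,"travel": [0,0,-0.6],"turn": [0,0,-0.079]},
  {"claw": 0,"travel": [0,0,-0.6],"turn": [0,0,-0.079]},
  {"claw": 0,"travel": [0,0,-0.6],"turn": [0,0,-0.079]},
  {"claw": 0,"travel": [0,0,-0.6],"turn": [0,0,-0.079]},
  {"claw": 0,"travel": [0,0,-0.6],"turn": [0,0,-0.079]},
])

```text
t: 0.93
eef_pos: [0.1663, -0.6225, 0.3753]
orientation: [-2.266, -2.146, -0.016]
contact_force: [-0.5, -0.2, -0.9]
finger_gap: 0.0856
```

```bash
cat >> h.py <<'E'
def togo(goal,yang=None):
    """displacement to goal in tool axes (shares), turn needed so that tool is down, tool y at world angle yang"""
    o=manip.get_obs(); Rm=R.from_rotvec(o['orientation']).as_matrix(); p=np.array(o['eef_pos'])
    print("t",round(o['t'],2),"pos",p.round(4),"F",np.round(o['contact_force'],1),"gap",round(o['finger_gap'],4),"yang",np.arctan2(Rm[1,1],Rm[0,1]).round(4),"q",np.round(o['qpos'],2))
    print("tool shares",(Rm.T@(np.array(goal)-p)/.025).round(2))
    if yang is not None:
        y=np.array([np.cos(yang),np.sin(yang),0]); z=np.array([0,0,-1.]); G=np.c_[np.cross(y,z),y,z]
        print("turn shares",(R.from_matrix(Rm.T@G).as_rotvec()/(np.pi/2)).round(4))
E
python3 -c "
from h import *
togo([.42,-.25,.38],-.064)"
```

```text
t 0.93 pos [ 0.1663 -0.6225  0.3753] F [-0.5 -0.2 -0.9] gap 0.0856 yang -0.054 q [ 1.74  0.46 -0.7   1.34  0.29  1.46  1.  ]
tool shares [15.43  9.33  0.07]
turn shares [-0.005  -0.0138  0.0063]
```

>>> step_arm([
  {"claw": 0.3,"travel": [0.86,0.52,0],"turn": [-0.005,-0.014,0.006]},
  {"claw": 0.3,"travel": [0.86,0.52,0]},
  {"claw": 0.3,"travel": [0.86,0.52,0]},
  {"claw": 0.3,"travel": [0.86,0.52,0]},
  {"claw": 0.3,"travel": [0.86,0.52,0]},
  {"claw": 0.3,"travel": [0.86,0.52,0]},
  {"claw": 0.3,"travel": [0.86,0.52,0]},
  {"claw": 0.3,"travel": [0.86,0.52,0]},
  {"claw": 0.3,"travel": [0.86,0.52,0]},
  {"claw": 0.3,"travel": [0.86,0.52,0]},
  {"claw": 0.3,"travel": [0.86,0.52,0]},
  {"claw": 0.3,"travel": [0.86,0.52,0]},
])

```text
validation failed for argument at $.ta...
```

```bash
python3 -c "
from h import *
togo([.43,-.1,.38],-.064)"
```

```text
t 0.93 pos [ 0.1663 -0.6225  0.3753] F [-0.5 -0.2 -0.9] gap 0.0856 yang -0.054 q [ 1.74  0.46 -0.7   1.34  0.29  1.46  1.  ]
tool shares [21.44  9.4   0.2 ]
turn shares [-0.005  -0.0138  0.0063]
```

Every row needs a turn.

>>> step_arm([
  {"claw": 0.3,"travel": [0.9,0.5,0],"turn": [-0.005,-0.014,0.006]},
  {"claw": 0.3,"travel": [0.9,0.5,0],"turn": [0,0,0]},
  {"claw": 0.3,"travel": [0.9,0.5,0],"turn": [0,0,0]},
  {"claw": 0.3,"travel": [0.9,0.5,0],"turn": [0,0,0]},
  {"claw": 0.3,"travel": [0.9,0.5,0],"turn": [0,0,0]},
  {"claw": 0.3,"travel": [0.9,0.5,0],"turn": [0,0,0]},
  {"claw": 0.3,"travel": [0.9,0.5,0],"turn": [0,0,0]},
  {"claw": 0.3,"travel": [0.9,0.5,0],"turn": [0,0,0]},
  {"claw": 0.3,"travel": [0.9,0.5,0],"turn": [0,0,0]},
  {"claw": 0.3,"travel": [0.9,0.5,0],"turn": [0,0,0]},
  {"claw": 0.3,"travel": [0.9,0.5,0],"turn": [0,0,0]},
  {"claw": 0.3,"travel": [0.9,0.5,0],"turn": [0,0,0]},
])

```text
t: 1.93
eef_pos: [0.3315, -0.3559, 0.3718]
orientation: [-2.296, -2.139, 0.003]
contact_force: [0.4, 0.5, 0.2]
finger_gap: 0.0599
```

```bash
python3 -c "
from h import *
togo([.43,-.1,.38],-.064)"
```

```text
t 1.93 pos [ 0.3315 -0.3559  0.3718] F [0.4 0.5 0.2] gap 0.0599 yang -0.0707 q [ 1.58  0.12 -0.88  1.74  0.1   1.32  0.61]
tool shares [10.49  3.21 -0.33]
turn shares [-0.0022 -0.0005 -0.0043]
```

>>> step_arm([
  {"claw": 0.3,"travel": [0.95,0.35,-0.03],"turn": [0,0,0]},
  {"claw": 0.3,"travel": [0.95,0.35,0],"turn": [0,0,0]},
  {"claw": 0.3,"travel": [0.95,0.35,0],"turn": [0,0,0]},
  {"claw": 0.3,"travel": [0.95,0.35,0],"turn": [0,0,0]},
  {"claw": 0.3,"travel": [0.95,0.35,0],"turn": [0,0,0]},
  {"claw": 0.3,"travel": [0.95,0.35,0],"turn": [0,0,0]},
  {"claw": 0.3,"travel": [0.95,0.25,0],"turn": [0,0,0]},
  {"claw": 0.3,"travel": [0.95,0.25,0],"turn": [0,0,0]},
  {"claw": 0.3,"travel": [0.95,0.25,0],"turn": [0,0,0]},
  {"claw": 0.3,"travel": [0.95,0.25,0],"turn": [0,0,0]},
  {"claw": 0.3,"travel": [0.95,0.25,0],"turn": [0,0,0]},
  {"claw": 0.3,"travel": [0.95,0.25,0],"turn": [0,0,0]},
])

```text
t: 2.93
eef_pos: [0.4425, -0.0611, 0.3691]
orientation: [-2.293, -2.138, 0.012]
contact_force: [0.6, 0.3, -0.7]
finger_gap: 0.06
```

```bash
python3 -c "
from h import *
togo([.482,.1615,.34],-.064)"
```

```text
t 2.93 pos [ 0.4425 -0.0611  0.3691] F [ 0.6  0.3 -0.7] gap 0.06 yang -0.07 q [ 1.24  0.04 -1.18  1.82  0.04  1.32 -0.02]
tool shares [9.   0.97 1.14]
turn shares [-0.0061  0.001  -0.0038]
```

>>> step_arm([
  {"claw": 0.5,"travel": [0.9,0.1,0.08],"turn": [-0.006,0,-0.004]},
  {"claw": 0.5,"travel": [0.9,0.1,0.1],"turn": [0,0,0]},
  {"claw": 0.5,"travel": [0.9,0.1,0.1],"turn": [0,0,0]},
  {"claw": 0.5,"travel": [0.9,0.1,0.1],"turn": [0,0,0]},
  {"claw": 0.5,"travel": [0.9,0.1,0.1],"turn": [0,0,0]},
  {"claw": 0.5,"travel": [0.9,0.1,0.1],"turn": [0,0,0]},
  {"claw": 0.5,"travel": [0.9,0.1,0.1],"turn": [0,0,0]},
  {"claw": 0.5,"travel": [0.9,0.1,0.1],"turn": [0,0,0]},
  {"claw": 0.5,"travel": [0.9,0.1,0.1],"turn": [0,0,0]},
])

```text
t: 3.68
eef_pos: [0.477, 0.1489, 0.3436]
orientation: [2.29, 2.145, -0.009]
contact_force: [0.1, -0.2, 0.1]
finger_gap: 0.0427
```

```bash
python3 -c "
from h import *
togo([.4840,.1615,.25],-.064)
for n in ('side','top'):
    p,d=manip.read_camera(n); cv2.imwrite(f'pics/{n}1.png',p[:,:,::-1])
"
```

```text
t 3.68 pos [0.477  0.1489 0.3436] F [ 0.1 -0.2  0.1] gap 0.0427 yang -0.0653 q [ 0.68  0.29 -1.24  1.75  0.29  1.31 -0.68]
tool shares [0.55 0.25 3.74]
turn shares [-0.0008  0.0042 -0.0008]
```

View pics/side1.png

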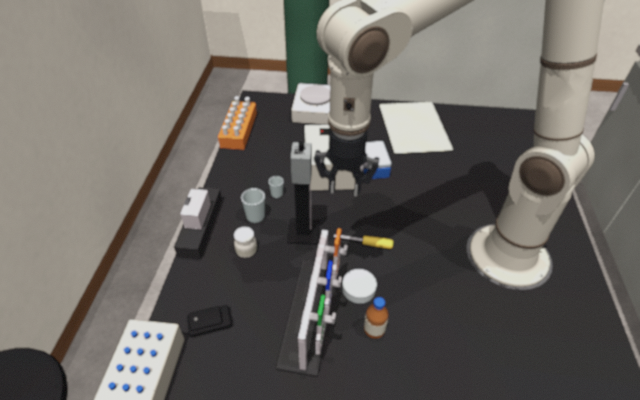

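View pics/top1.png

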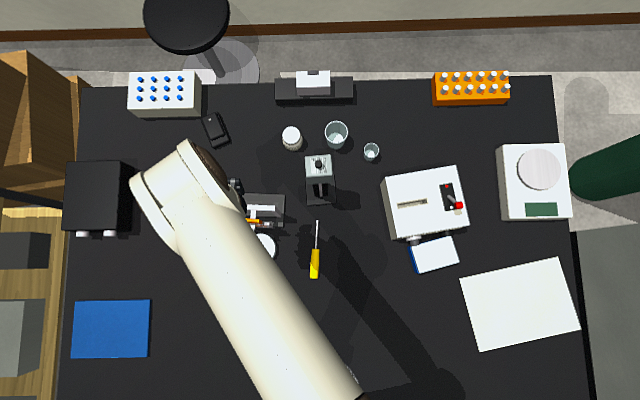

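The hand hangs clear above the rack, and the top view shows the elbow well away from the post. Descending.

>>> step_arm([
  {"claw": 0.5,"travel": [0.55,0.28,0.5],"turn": [0,0.004,0]},
  {"claw": 0.5,"travel": [0,0,0.7],"turn": [0,0,0]},
  {"claw": 0.5,"travel": [0,0,0.7],"turn": [0,0,0]},
  {"claw": 0.5,"travel": [0,0,0.7],"turn": [0,0,0]},
  {"claw": 0.5,"travel": [0,0,0.7],"turn": [0,0,0]},
  {"claw": 0.5,"travel": [0,0,0.5],"turn": [0,0,0]},
  {"claw": 0.5,"travel": [0,0,0.3],"turn": [0,0,0]},
  {"claw": 0.5,"travel": [0,0,0],"turn": [0,0,0]},
])

```text
t: 4.45
eef_pos: [0.4839, 0.1618, 0.2359]
orientation: [-2.285, -2.154, 0.004]
contact_force: [-0.2, -0.7, -0.4]
finger_gap: 0.043
```

```bash
python3 -c "
from h import *
togo([.4842,.1615,.182],-.064)
"
```

```text
t 4.45 pos [0.4839 0.1618 0.2359] F [-0.2 -0.7 -0.4] gap 0.043 yang -0.059 q [ 0.54  0.43 -1.13  1.88  0.43  1.12 -0.82]
tool shares [-0.01  0.02  2.15]
turn shares [-0.002   0.0004  0.0032]
```

>>> step_arm([
  {"claw": 0.5,"travel": [0,0,0.5],"turn": [0,0,0.003]},
  {"claw": 0.5,"travel": [0,0,0.5],"turn": [0,0,0]},
  {"claw": 0.5,"travel": [0,0,0.5],"turn": [0,0,0]},
  {"claw": 0.5,"travel": [0,0,0.4],"turn": [0,0,0]},
  {"claw": 0.5,"travel": [0,0,0.2],"turn": [0,0,0]},
  {"claw": 0.5,"travel": [0,0,0],"turn": [0,0,0]},
])

```text
t: 4.95
eef_pos: [0.4853, 0.1608, 0.1796]
orientation: [-2.294, -2.146, 0.001]
contact_force: [-0.5, 0.9, 0.0]
finger_gap: 0.0425
```

```bash
python3 -c "
from h import *
togo([.4842,.1615,.182],-.064)
p,d=manip.read_camera('side'); cv2.imwrite('pics/side2.png',cv2.resize(p[180:300,270:410,::-1],None,fx=5,fy=5,interpolation=cv2.INTER_CUBIC))
"
```

```text
t 4.95 pos [0.4853 0.1608 0.1796] F [-0.5  0.9  0. ] gap 0.0425 yang -0.0664 q [ 0.47  0.5  -1.07  1.93  0.51  1.02 -0.89]
tool shares [ 0.03 -0.04 -0.1 ]
turn shares [-0.0004  0.0003 -0.0016]
```

View pics/side2.png

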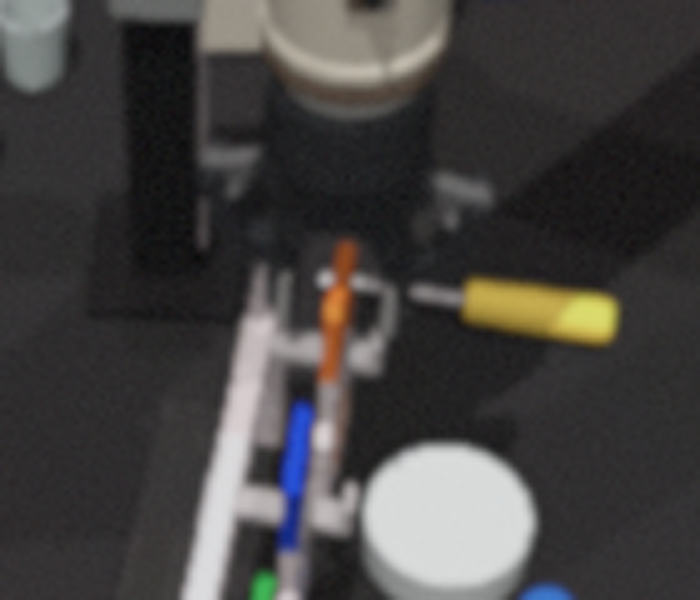

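The tab (crop 337,310) sits midway between the fingertips (285 and 390), above the lip. Closing.

>>> step_arm([
  {"claw": 0.8,"travel": [0,0,-0.1],"turn": [0,0,0]},
  {"claw": 0.8,"travel": [0,0,0],"turn": [0,0,0]},
  {"claw": 0.85,"travel": [0,0,0],"turn": [0,0,0]},
  {"claw": 1,"travel": [0,0,0],"turn": [0,0,0]},
  {"claw": 1,"travel": [0,0,0],"turn": [0,0,0]},
  {"claw": 1,"travel": [0,0,0],"turn": [0,0,0]},
  {"claw": 1,"travel": [0,0,0],"turn": [0,0,0]},
  {"claw": 1,"travel": [0,0,0],"turn": [0,0,0]},
], force=60)

```text
t: 5.67
eef_pos: [0.4865, 0.1618, 0.1848]
orientation: [2.292, 2.146, 0.004]
contact_force: [0.2, -0.3, -1.0]
finger_gap: 0.007
```

```bash
python3 -c "
from h import *
togo([.4842,.1615,.202],-.064)
"
```

```text
t 5.67 pos [0.4865 0.1618 0.1848] F [ 0.2 -0.3 -1. ] gap 0.007 yang -0.0659 q [ 0.48  0.49 -1.07  1.93  0.51  1.02 -0.89]
tool shares [-0.02 -0.09 -0.69]
turn shares [ 0.0018 -0.0003 -0.0012]
```

>>> step_arm([
  {"claw": 1,"travel": [0,0,-0.2],"turn": [0,0,0]},
  {"claw": 1,"travel": [0,0,-0.2],"turn": [0,0,0]},
  {"claw": 1,"travel": [0,0,-0.2],"turn": [0,0,0]},
  {"claw": 1,"travel": [0,0,-0.15],"turn": [0,0,0]},
  {"claw": 1,"travel": [0,0,0],"turn": [0,0,0]},
])

```text
t: 6.08
eef_pos: [0.4863, 0.1619, 0.2055]
orientation: [2.292, 2.146, 0.003]
contact_force: [0.2, 0.2, -1.9]
finger_gap: 0.0069
```

```bash
python3 -c "
from h import *
togo([.4865,.1618,.2050],-.064)
p,d=manip.read_camera('side'); cv2.imwrite('pics/side3.png',cv2.resize(p[180:300,270:410,::-1],None,fx=5,fy=5,interpolation=cv2.INTER_CUBIC))
"
```

```text
t 6.08 pos [0.4863 0.1619 0.2055] F [ 0.2  0.2 -1.9] gap 0.0069 yang -0.0656 q [ 0.5   0.46 -1.1   1.91  0.48  1.06 -0.86]
tool shares [-0.    0.01  0.02]
turn shares [ 0.0016 -0.0003 -0.001 ]
```

View pics/side3.png

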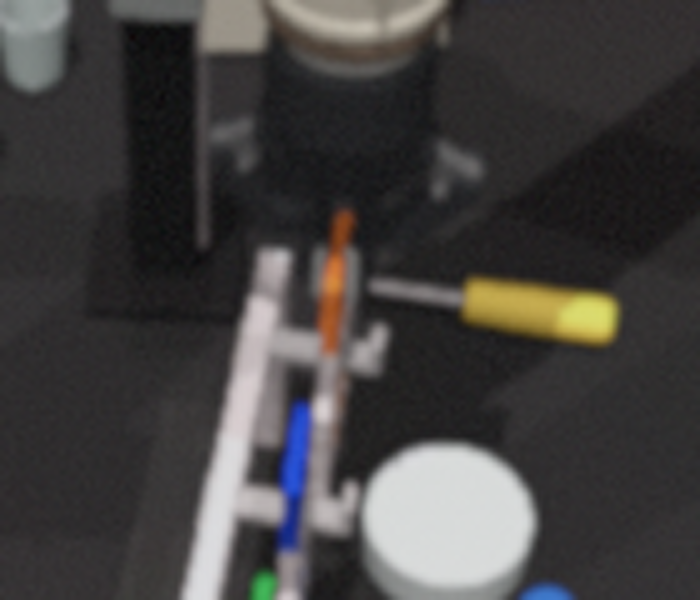

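The slide rose about 20 mm with the hand and the load is its weight only (-1.9 N). Drawing it out past the lip.

>>> step_arm([
  {"claw": 1,"travel": [0,-0.2,0],"turn": [0,0,0]},
  {"claw": 1,"travel": [0,-0.3,0],"turn": [0,0,0]},
  {"claw": 1,"travel": [0,-0.35,0],"turn": [0,0,0]},
  {"claw": 1,"travel": [0,-0.35,0],"turn": [0,0,0]},
  {"claw": 1,"travel": [0,-0.35,0],"turn": [0,0,0]},
  {"claw": 1,"travel": [0,-0.35,0],"turn": [0,0,0]},
  {"claw": 1,"travel": [0,-0.1,0],"turn": [0,0,0]},
  {"claw": 1,"travel": [0,0,0],"turn": [0,0,0]},
])

```text
t: 6.8
eef_pos: [0.4287, 0.165, 0.2041]
orientation: [2.29, 2.148, -0.002]
contact_force: [-0.5, -0.0, -0.6]
finger_gap: 0.0068
```

```bash
python3 -c "
from h import *
togo([.440,.165,.2050],-.064)
p,d=manip.read_camera('side'); cv2.imwrite('pics/side4.png',cv2.resize(p[180:300,270:410,::-1],None,fx=5,fy=5,interpolation=cv2.INTER_CUBIC))
"
```

```text
t 6.8 pos [0.4287 0.165  0.2041] F [-0.5 -0.  -0.6] gap 0.0068 yang -0.0642 q [ 0.57  0.37 -1.17  2.02  0.4   1.01 -0.87]
tool shares [ 0.03  0.45 -0.04]
turn shares [ 0.0003  0.0014 -0.0001]
```

View pics/side4.png

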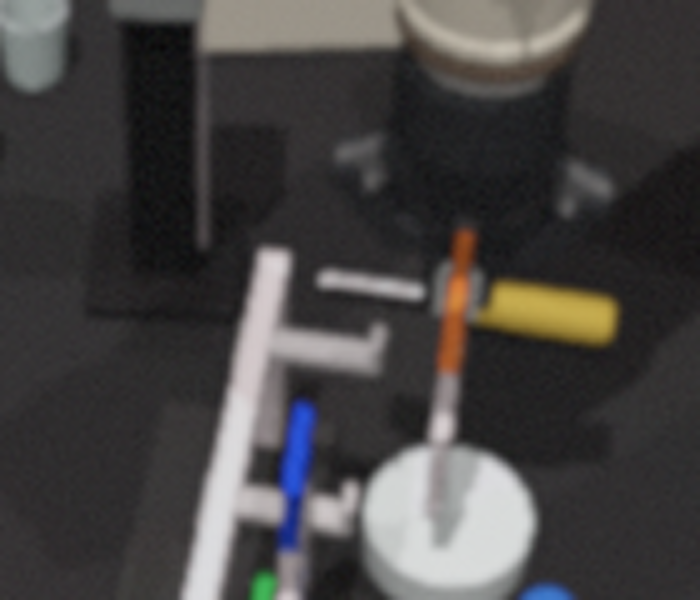

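The slide is free of the hook (tab now at crop 455,300). Raising it, then carrying it across in front of the camera post.

>>> step_arm([
  {"claw": 1,"travel": [0,0,-0.4],"turn": [0,0,0]},
  {"claw": 1,"travel": [0,0,-0.7],"turn": [0,0,0]},
  {"claw": 1,"travel": [0,0,-0.8],"turn": [0,0,0]},
  {"claw": 1,"travel": [0,0,-0.8],"turn": [0,0,0]},
  {"claw": 1,"travel": [0,0,-0.8],"turn": [0,0,0]},
  {"claw": 1,"travel": [0,0,-0.8],"turn": [0,0,0]},
  {"claw": 1,"travel": [0,0,-0.8],"turn": [0,0,0]},
  {"claw": 1,"travel": [-0.3,0,-0.4],"turn": [0,0,0]},
  {"claw": 1,"travel": [-0.6,0,0],"turn": [0,0,0]},
  {"claw": 1,"travel": [-0.8,0,0],"turn": [0,0,0]},
  {"claw": 1,"travel": [-0.8,0,0],"turn": [0,0,0]},
  {"claw": 1,"travel": [-0.8,0,0],"turn": [0,0,0]},
])

```text
t: 7.85
eef_pos: [0.4281, 0.0898, 0.3573]
orientation: [-2.273, -2.168, -0.017]
contact_force: [0.5, -0.8, -1.1]
finger_gap: 0.0069
```

```bash
python3 -c "
from h import *
togo([.43,-.20,.345],.153)
"
```

```text
t 7.85 pos [0.4281 0.0898 0.3573] F [ 0.5 -0.8 -1.1] gap 0.0069 yang -0.0473 q [ 1.12 -0.02 -1.34  1.87 -0.02  1.27 -0.26]
tool shares [-11.58   0.62   0.4 ]
turn shares [ 0.0049 -0.0048 -0.1275]
```

>>> step_arm([
  {"claw": 1,"travel": [-0.8,0.05,0],"turn": [0.005,-0.005,0]},
  {"claw": 1,"travel": [-0.8,0.05,0],"turn": [0,0,0]},
  {"claw": 1,"travel": [-0.8,0.05,0],"turn": [0,0,-0.01]},
  {"claw": 1,"travel": [-0.8,0.05,0],"turn": [0,0,-0.02]},
  {"claw": 1,"travel": [-0.8,0.05,0],"turn": [0,0,-0.02]},
  {"claw": 1,"travel": [-0.8,0.05,0],"turn": [0,0,-0.02]},
])

```text
t: 8.35
eef_pos: [0.435, -0.0343, 0.3634]
orientation: [2.136, 2.291, 0.0]
contact_force: [0.5, -0.5, -1.0]
finger_gap: 0.007
```

```bash
python3 -c "
from h import *
togo([.43,-.20,.345],.153)
"
```

```text
t 8.35 pos [ 0.435  -0.0343  0.3634] F [ 0.5 -0.5 -1. ] gap 0.007 yang 0.0701 q [ 1.23 -0.03 -1.17  1.86 -0.02  1.28  0.13]
tool shares [-6.59 -0.67  0.78]
turn shares [ 0.0039  0.0045 -0.0528]
```

>>> step_arm([
  {"claw": 1,"travel": [-0.8,0,0.05],"turn": [0.004,0.004,-0.02]},
  {"claw": 1,"travel": [-0.8,0.1,0.05],"turn": [0,0,-0.02]},
  {"claw": 1,"travel": [-0.8,0.2,0.1],"turn": [0,0,-0.01]},
  {"claw": 1,"travel": [-0.8,0.4,0.1],"turn": [0,0,0]},
  {"claw": 1,"travel": [-0.8,0.4,0.1],"turn": [0,0,0]},
  {"claw": 1,"travel": [-0.8,0.4,0.1],"turn": [0,0,0]},
  {"claw": 1,"travel": [-0.8,0.5,0.1],"turn": [0,0,0]},
  {"claw": 1,"travel": [-0.8,0.5,0.1],"turn": [0,0,0]},
  {"claw": 1,"travel": [-0.6,0.4,0.1],"turn": [0,0,0]},
  {"claw": 1,"travel": [-0.3,0.3,0.1],"turn": [0,0,0]},
  {"claw": 1,"travel": [0,0,0],"turn": [0,0,0]},
])

```text
t: 9.27
eef_pos: [0.5472, -0.2205, 0.3485]
orientation: [2.05, 2.369, 0.005]
contact_force: [-0.7, -0.1, -0.7]
finger_gap: 0.0072
```

```bash
python3 -c "
from h import *
togo([.532,-.2665,.30],.153)
for n in ('side','top'):
    p,d=manip.read_camera(n); cv2.imwrite(f'pics/{n}5.png',p[:,:,::-1])
"
```

```text
t 9.27 pos [ 0.5472 -0.2205  0.3485] F [-0.7 -0.1 -0.7] gap 0.0072 yang 0.1443 q [ 1.09  0.43 -1.02  1.55  0.37  1.36  0.18]
tool shares [-1.72 -0.88  1.94]
turn shares [ 0.0049  0.0029 -0.0055]
```

View pics/side5.png

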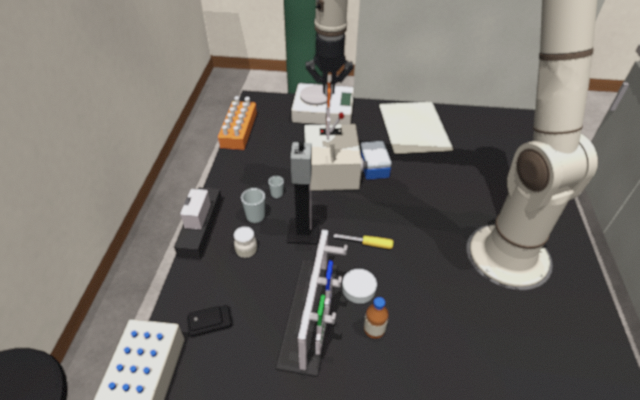

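View pics/top5.png

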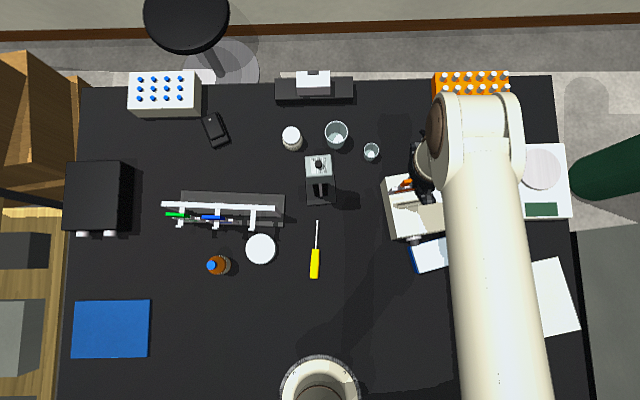

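The slide hangs beside and above the lamp house (top 405,185), well clear of the post. I'll bring it over the slot mouth and check alignment before lowering.

>>> step_arm([
  {"claw": 1,"travel": [-0.3,-0.15,0.2],"turn": [0.005,0.003,-0.005]},
  {"claw": 1,"travel": [-0.4,-0.2,0.4],"turn": [0,0,0]},
  {"claw": 1,"travel": [-0.4,-0.2,0.5],"turn": [0,0,0]},
  {"claw": 1,"travel": [-0.4,-0.2,0.5],"turn": [0,0,0]},
  {"claw": 1,"travel": [-0.2,-0.1,0.5],"turn": [0,0,0]},
  {"claw": 1,"travel": [0,0,0.5],"turn": [0,0,0]},
  {"claw": 1,"travel": [0,0,0.5],"turn": [0,0,0]},
  {"claw": 1,"travel": [0,0,0.2],"turn": [0,0,0]},
  {"claw": 1,"travel": [0,0,0],"turn": [0,0,0]},
])

```text
t: 10.12
eef_pos: [0.5259, -0.2675, 0.2582]
orientation: [-2.04, -2.385, 0.006]
contact_force: [0.3, 0.4, -0.8]
finger_gap: 0.0068
```

```bash
python3 -c "
from h import *
togo([.533,-.2665,.256],.153)
"
```

```text
t 10.12 pos [ 0.5259 -0.2675  0.2582] F [ 0.3  0.4 -0.8] gap 0.0068 yang 0.1555 q [ 1.13  0.51 -0.97  1.66  0.44  1.21  0.22]
tool shares [-0.01  0.29  0.09]
turn shares [-0.003   0.0002  0.0016]
```

>>> step_arm([
  {"claw": 1,"travel": [0,0.3,0],"turn": [-0.003,0,0.001]},
  {"claw": 1,"travel": [0,0,0],"turn": [0,0,0]},
  {"claw": 1,"travel": [0,0,0],"turn": [0,0,0]},
])

```text
t: 10.37
eef_pos: [0.5347, -0.2646, 0.2581]
orientation: [2.042, 2.388, 0.002]
contact_force: [-0.1, -0.3, -0.5]
finger_gap: 0.0067
```

```bash
python3 -c "
from h import *
togo([.533,-.2665,.256],.153)
for n,(a,b,c,e,k) in dict(side=(60,200,270,400,4.5),top=(140,260,370,480,4.5)).items():
    p,d=manip.read_camera(n); np.savez(f'{n}6.npz',p=p,d=d); cv2.imwrite(f'pics/{n}6.png',cv2.resize(p[a:b,c:e,::-1],None,fx=k,fy=k,interpolation=cv2.INTER_CUBIC))
"
```

```text
t 10.37 pos [ 0.5347 -0.2646  0.2581] F [-0.1 -0.3 -0.5] gap 0.0067 yang 0.156 q [ 1.12  0.52 -0.97  1.65  0.45  1.21  0.21]
tool shares [-0.07 -0.08  0.08]
turn shares [ 0.0006 -0.0005  0.0019]
```

View pics/side6.png

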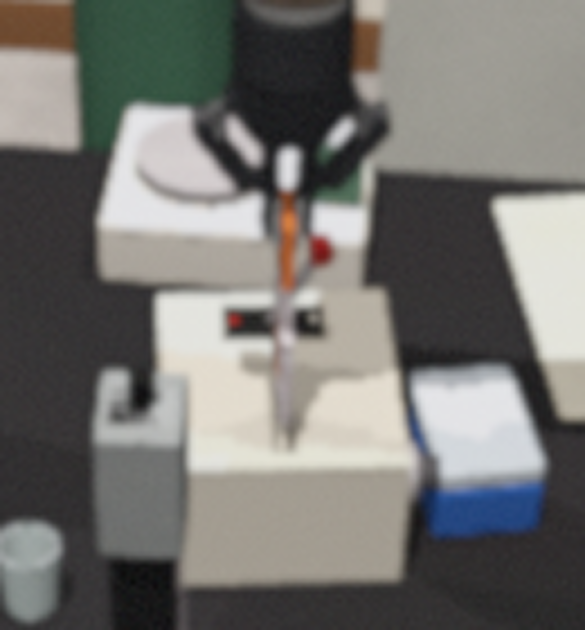

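View pics/top6.png

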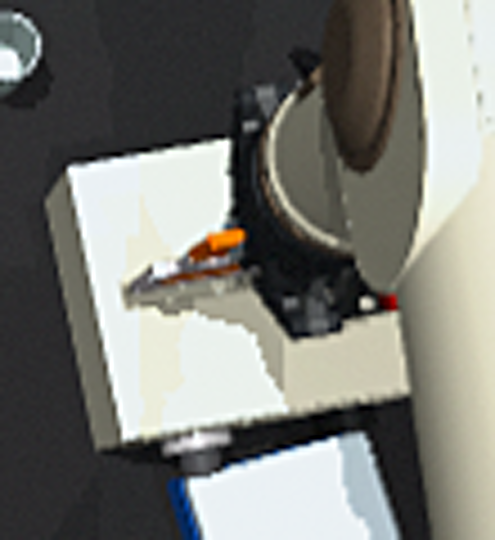

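Run:
```python
from h import *
yl=np.array([-np.sin(.156),np.cos(.156),0]);xl=np.array([np.cos(.156),np.sin(.156),0])
T=np.array([.5347,-.2646,.1313])
for n,(a,c,k) in dict(side=(60,270,4.5),top=(140,370,4.5)).items():
    for nm,w,z in(("botL",.038,0),("plateTopL",.038,.07),("tabL bottom",.024,.102),("tabL top",.024,.152)):
        for s in(-.004,.004):
            q=proj(n,T+yl*w+xl*s+[0,0,z])[0]; print(n,nm,s,((q-[c,a])*k).round(0))
    yl2=np.array([-np.sin(.153),np.cos(.153),0])
    print("slot left end",((proj(n,np.array([.533,-.2665,.11])+yl2*.041)[0]-[c,a])*k).round(0))
    p=np.load(n+"6.npz")['p']
    if n=="side": cv2.imwrite("pics/s6b.png",cv2.resize(p[115:168,315:350,::-1],None,fx=11,fy=11,interpolation=cv2.INTER_CUBIC))
    else: cv2.imwrite("pics/t6b.png",cv2.resize(p[185:215,390:430,::-1],None,fx=16,fy=16,interpolation=cv2.INTER_CUBIC))
```

```text
side botL -0.004 [285. 424.]
side botL 0.004 [274. 425.]
side plateTopL -0.004 [289. 343.]
side plateTopL 0.004 [276. 344.]
side tabL bottom -0.004 [289. 291.]
side tabL bottom 0.004 [276. 291.]
side tabL top -0.004 [291. 228.]
side tabL top 0.004 [279. 228.]
slot left end [281. 449.]
top botL -0.004 [129. 293.]
top botL 0.004 [126. 280.]
top plateTopL -0.004 [151. 275.]
top plateTopL 0.004 [148. 261.]
top tabL bottom -0.004 [188. 262.]
top tabL bottom 0.004 [185. 248.]
top tabL top -0.004 [208. 247.]
top tabL top 0.004 [205. 232.]
slot left end [120. 295.]
```

View pics/s6b.png

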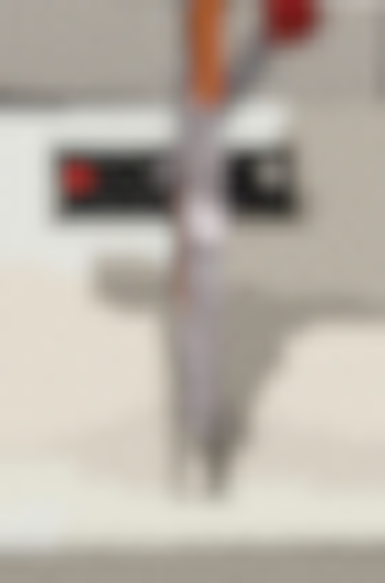

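View pics/t6b.png

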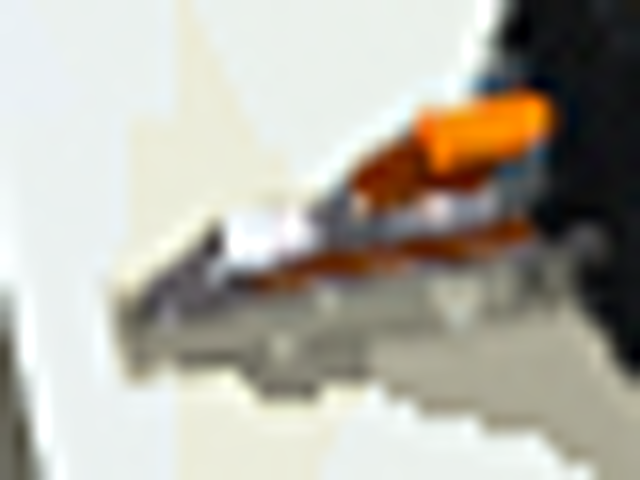

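In the side crop, the plate's lower corner (333,154) is centred on the slot mouth (333,160). The top view agrees to about 2 mm once the calibration bias common to plate and slot is removed. I make a small correction, then lower in small steps watching force.

>>> step_arm([
  {"claw": 1,"travel": [-0.06,-0.05,0.2],"turn": [0,0,0.002]},
  {"claw": 1,"travel": [0,0,0.2],"turn": [0,0,0]},
  {"claw": 1,"travel": [0,0,0.2],"turn": [0,0,0]},
  {"claw": 1,"travel": [0,0,0],"turn": [0,0,0]},
])

```text
t: 10.8
eef_pos: [0.5348, -0.2663, 0.2435]
orientation: [2.042, 2.382, 0.002]
contact_force: [-0.5, -0.9, -1.4]
finger_gap: 0.0068
```

Run:
```python
from h import *
togo([.533,-.2665,.182],.153)
p,d=manip.read_camera("side"); cv2.imwrite("pics/s7.png",cv2.resize(p[115:168,315:350,::-1],None,fx=11,fy=11,interpolation=cv2.INTER_CUBIC))
p,d=manip.read_camera("top"); cv2.imwrite("pics/t7.png",cv2.resize(p[185:215,390:430,::-1],None,fx=16,fy=16,interpolation=cv2.INTER_CUBIC))
```

```text
t 10.8 pos [ 0.5348 -0.2663  0.2435] F [-0.5 -0.9 -1.4] gap 0.0068 yang 0.1533 q [ 1.11  0.53 -0.96  1.67  0.46  1.18  0.2 ]
tool shares [ 0.01 -0.08  2.46]
turn shares [0.0022 0.0012 0.0002]
```

View pics/s7.png

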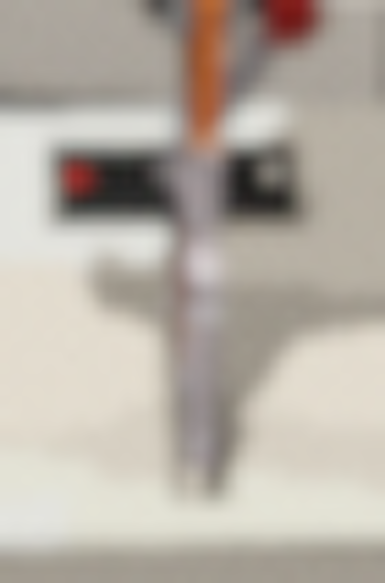

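View pics/t7.png

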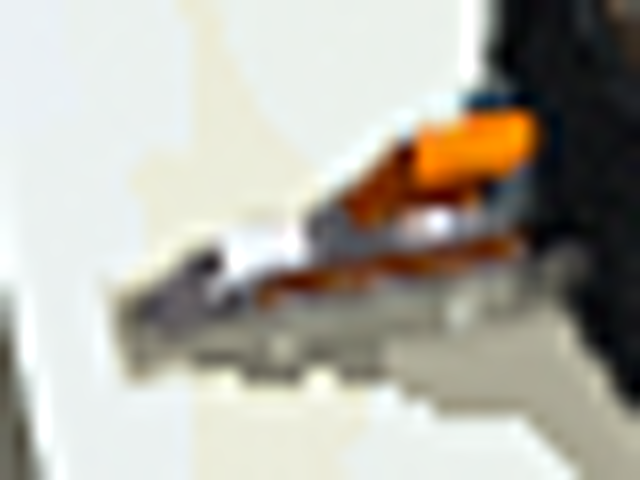

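The plate sits over the slot, centred in the side view (plate about x 197, slot about 199). Lowering in gently.

>>> step_arm([
  {"claw": 1,"travel": [0,-0.03,0.15],"turn": [0.002,0.001,0]},
  {"claw": 1,"travel": [0,0,0.15],"turn": [0,0,0]},
  {"claw": 1,"travel": [0,0,0.15],"turn": [0,0,0]},
  {"claw": 1,"travel": [0,0,0.15],"turn": [0,0,0]},
  {"claw": 1,"travel": [0,0,0],"turn": [0,0,0]},
])

```text
t: 11.32
eef_pos: [0.5346, -0.2667, 0.2282]
orientation: [2.044, 2.384, 0.001]
contact_force: [0.3, 0.1, -1.3]
finger_gap: 0.007
```

Run:
```python
from h import *
togo([.533,-.2665,.182],.153)
print(manip.get_obs()['moment'])
```

```text
t 11.32 pos [ 0.5346 -0.2667  0.2282] F [ 0.3  0.1 -1.3] gap 0.007 yang 0.153 q [ 1.1   0.55 -0.94  1.68  0.48  1.16  0.19]
tool shares [ 0.02 -0.06  1.85]
turn shares [ 0.0008  0.0006 -0.    ]
[3.20555352e-05 9.20718109e-02 9.46870778e-03]
```

Bottom edge is about 9 mm into the slot with no contact force. Continuing.

>>> step_arm([
  {"claw": 1,"travel": [0,-0.02,0.2],"turn": [0,0,0]},
  {"claw": 1,"travel": [0,0,0.2],"turn": [0,0,0]},
  {"claw": 1,"travel": [0,0,0.2],"turn": [0,0,0]},
  {"claw": 1,"travel": [0,0,0.2],"turn": [0,0,0]},
  {"claw": 1,"travel": [0,0,0.2],"turn": [0,0,0]},
  {"claw": 1,"travel": [0,0,0],"turn": [0,0,0]},
])

```text
t: 11.82
eef_pos: [0.5338, -0.2667, 0.2]
orientation: [2.045, 2.384, 0.0]
contact_force: [-0.7, 0.2, -0.7]
finger_gap: 0.0069
```

Run:
```python
from h import *
togo([.533,-.2665,.182],.153)
print(manip.get_obs()['moment'])
```

```text
t 11.82 pos [ 0.5338 -0.2667  0.2   ] F [-0.7  0.2 -0.7] gap 0.0069 yang 0.1529 q [ 1.09  0.57 -0.93  1.71  0.5   1.11  0.17]
tool shares [ 0.01 -0.03  0.72]
turn shares [ 0.0005  0.0003 -0.    ]
[ 0.02403856  0.00617115 -0.05178008]
```

>>> step_arm([
  {"claw": 1,"travel": [0,0,0.15],"turn": [0,0,0]},
  {"claw": 1,"travel": [0,0,0.15],"turn": [0,0,0]},
  {"claw": 1,"travel": [0,0,0.15],"turn": [0,0,0]},
  {"claw": 1,"travel": [0,0,0.08],"turn": [0,0,0]},
  {"claw": 1,"travel": [0,0,0],"turn": [0,0,0]},
])

```text
t: 12.23
eef_pos: [0.5339, -0.2667, 0.1851]
orientation: [2.045, 2.384, 0.001]
contact_force: [0.3, -0.6, -1.6]
finger_gap: 0.0069
```

>>> step_arm([
  {"claw": 1,"travel": [0,0,0.06],"turn": [0,0,0]},
  {"claw": 1,"travel": [0,0,0],"turn": [0,0,0]},
])

```text
t: 12.4
eef_pos: [0.534, -0.2666, 0.1834]
orientation: [2.045, 2.384, 0.001]
contact_force: [-0.1, 0.4, -0.8]
finger_gap: 0.0073
```

>>> step_arm([
  {"claw": 1,"travel": [0,0,0.06],"turn": [0,0,0]},
  {"claw": 1,"travel": [0,0,0],"turn": [0,0,0]},
])

```text
t: 12.57
eef_pos: [0.5341, -0.2667, 0.1821]
orientation: [2.044, 2.384, 0.001]
contact_force: [-0.5, -0.2, -0.7]
finger_gap: 0.0068
```

>>> step_arm([
  {"claw": 1,"travel": [0,0,0.04],"turn": [0,0,0]},
  {"claw": 1,"travel": [0,0,0],"turn": [0,0,0]},
])

```text
t: 12.73
eef_pos: [0.5344, -0.2668, 0.1813]
orientation: [2.044, 2.383, 0.001]
contact_force: [0.1, 0.3, -1.4]
finger_gap: 0.0069
```

>>> step_arm([
  {"claw": 1,"travel": [0,0,0.05],"turn": [0,0,0]},
  {"claw": 1,"travel": [0,0,0],"turn": [0,0,0]},
])

```text
t: 12.9
eef_pos: [0.5354, -0.267, 0.1815]
orientation: [2.043, 2.382, 0.002]
contact_force: [0.1, 0.4, -0.5]
finger_gap: 0.007
```

>>> step_arm([
  {"claw": 1,"travel": [0,0,0.05],"turn": [0,0,0]},
  {"claw": 1,"travel": [0,0,0],"turn": [0,0,0]},
])

```text
t: 13.07
eef_pos: [0.5359, -0.2674, 0.1812]
orientation: [2.042, 2.38, 0.002]
contact_force: [-0.6, 0.3, -0.0]
finger_gap: 0.0067
```

Descent has stalled at z 0.1812, against a predicted 0.182 at home, and the weight has come off the wrist. Checking in the pictures.

Run:
```python
from h import *
togo([.534,-.2667,.182],.153)
p,d=manip.read_camera("side"); cv2.imwrite("pics/s8.png",cv2.resize(p[80:180,285:385,::-1],None,fx=6,fy=6,interpolation=cv2.INTER_CUBIC))
yl=np.array([-np.sin(.153),np.cos(.153),0])
for z,w in((.125,.038),(.157,.024),(.207,.024)):
    print(z,((proj("side",np.array([.534,-.2667,z])+yl*w)[0]-[285,80])*6).round())
```

```text
t 13.07 pos [ 0.5359 -0.2674  0.1812] F [-0.6  0.3 -0. ] gap 0.0067 yang 0.1526 q [ 1.08  0.59 -0.91  1.73  0.53  1.08  0.15]
tool shares [ 0.04 -0.07 -0.03]
turn shares [ 0.0028  0.0022 -0.0003]
0.125 [284. 453.]
0.157 [284. 387.]
0.207 [287. 309.]
```

View pics/s8.png

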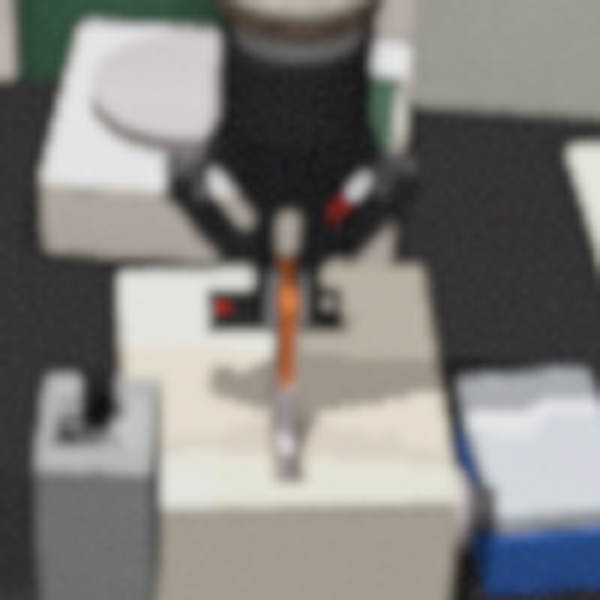

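The tab's lower edge is at crop row 385 (387 predicted at home), so the slide is seated. Letting go.

>>> step_arm([
  {"claw": 0.85,"travel": [0,-0.04,0],"turn": [0,0,0]},
  {"claw": 0.7,"travel": [0,0,0],"turn": [0,0,0]},
  {"claw": 0.6,"travel": [0,0,0],"turn": [0,0,0]},
  {"claw": 0.6,"travel": [0,0,0],"turn": [0,0,0]},
  {"claw": 0.6,"travel": [0,0,0],"turn": [0,0,0]},
  {"claw": 0.6,"travel": [0,0,0],"turn": [0,0,0]},
])

```text
t: 13.62
eef_pos: [0.5349, -0.2676, 0.1805]
orientation: [2.042, 2.38, 0.002]
contact_force: [-0.7, 0.5, 1.6]
finger_gap: 0.0339
```

Run:
```python
from h import *
togo([.534,-.2667,.29],.153)
p,d=manip.read_camera("side"); cv2.imwrite("pics/s9.png",cv2.resize(p[80:180,285:385,::-1],None,fx=6,fy=6,interpolation=cv2.INTER_CUBIC))
```

```text
t 13.62 pos [ 0.5349 -0.2676  0.1805] F [-0.7  0.5  1.6] gap 0.0339 yang 0.1528 q [ 1.08  0.59 -0.91  1.73  0.53  1.08  0.15]
tool shares [ 0.03 -0.01 -4.38]
turn shares [ 0.003   0.0021 -0.0001]
```

View pics/s9.png

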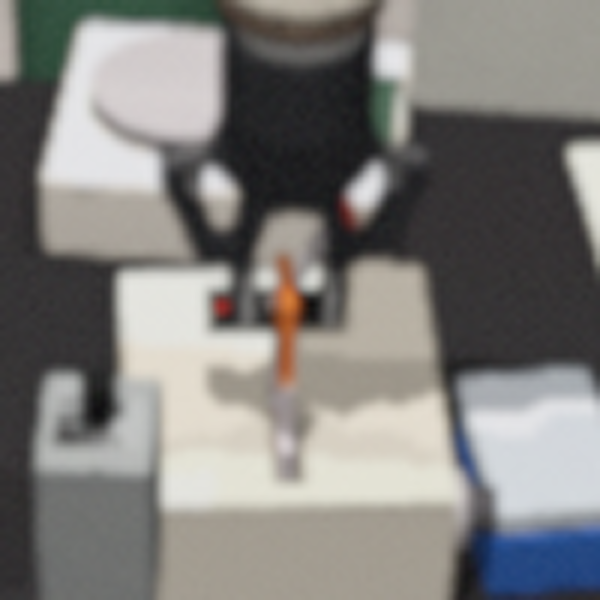

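The slide stands unchanged after release, with the fingers open around the tab. Backing straight up.

>>> step_arm([
  {"claw": 0.6,"travel": [0,0,-0.3],"turn": [0,0,0]},
  {"claw": 0.6,"travel": [0,0,-0.5],"turn": [0,0,0]},
  {"claw": 0.6,"travel": [0,0,-0.7],"turn": [0.003,0.002,0]},
  {"claw": 0.6,"travel": [0,0,-0.7],"turn": [0,0,0]},
  {"claw": 0.6,"travel": [0,0,-0.7],"turn": [0,0,0]},
  {"claw": 0.6,"travel": [0,0,-0.7],"turn": [0,0,0]},
  {"claw": 0.8,"travel": [0,0,-0.5],"turn": [0,0,0]},
  {"claw": 1,"travel": [0,-0.3,0],"turn": [0,0,0]},
  {"claw": 1,"travel": [-0.2,-0.7,0],"turn": [0,0,0]},
  {"claw": 1,"travel": [-0.5,-0.7,0],"turn": [0,0,0]},
  {"claw": 1,"travel": [-0.7,-0.5,0],"turn": [0,0,0]},
])

```text
t: 14.58
eef_pos: [0.4875, -0.3039, 0.2956]
orientation: [2.027, 2.395, 0.007]
contact_force: [0.4, -1.2, 0.8]
finger_gap: 0.0002
```

Run:
```python
from h import *
togo([.4725,-.379,.28],.153)
p,d=manip.read_camera("side"); np.savez("side10.npz",p=p,d=d); cv2.imwrite("pics/s10.png",cv2.resize(p[60:180,285:385,::-1],None,fx=5,fy=5,interpolation=cv2.INTER_CUBIC))
```

```text
t 14.58 pos [ 0.4875 -0.3039  0.2956] F [ 0.4 -1.2  0.8] gap 0.0002 yang 0.1661 q [ 1.27  0.44 -1.    1.66  0.38  1.25  0.35]
tool shares [-2.86 -1.09  0.62]
turn shares [0.0035 0.     0.0084]
```

View pics/s10.png

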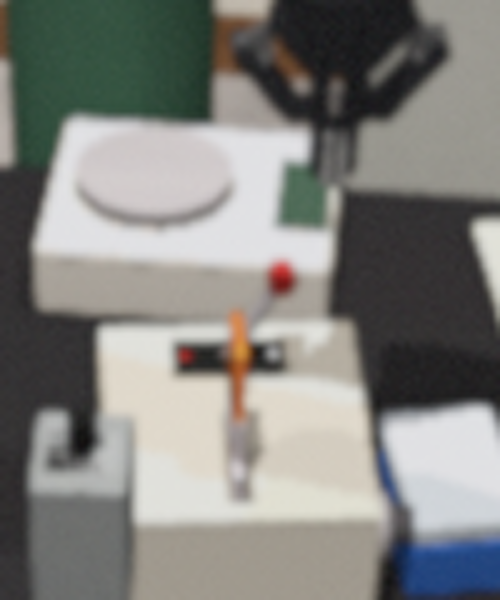

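The slide stands upright in the slot on its own, and the knob (crop 281,278) still leans to off. Moving to the -x side of the knob.

>>> step_arm([
  {"claw": 1,"travel": [-0.7,-0.3,0],"turn": [0.003,0,0.004]},
  {"claw": 1,"travel": [-0.8,-0.3,0],"turn": [0,0,0.004]},
  {"claw": 1,"travel": [-0.7,-0.3,0],"turn": [0,0,0]},
  {"claw": 1,"travel": [-0.4,-0.1,0],"turn": [0,0,0]},
  {"claw": 1,"travel": [0,0,0],"turn": [0,0,0]},
])

```text
t: 15.05
eef_pos: [0.4644, -0.3857, 0.2935]
orientation: [-2.059, -2.37, 0.011]
contact_force: [0.9, 0.8, -0.4]
finger_gap: -0.0002
```

Run:
```python
from h import *
togo([.4725,-.379,.165],.153)
p,d=manip.read_camera("top"); np.savez("top11.npz",p=p,d=d)
```

```text
t 15.05 pos [ 0.4644 -0.3857  0.2935] F [ 0.9  0.8 -0.4] gap -0.0002 yang 0.1405 q [ 1.33  0.49 -0.96  1.59  0.42  1.29  0.45]
tool shares [0.23 0.39 5.14]
turn shares [-0.0042  0.0017 -0.0079]
```

>>> step_arm([
  {"claw": 1,"travel": [0.2,0.2,0.3],"turn": [-0.004,0.002,-0.008]},
  {"claw": 1,"travel": [0,0,0.6],"turn": [0,0,0]},
  {"claw": 1,"travel": [0,0,0.7],"turn": [0,0,0]},
  {"claw": 1,"travel": [0,0,0.7],"turn": [0,0,0]},
  {"claw": 1,"travel": [0,0,0.7],"turn": [0,0,0]},
  {"claw": 1,"travel": [0,0,0.7],"turn": [0,0,0]},
  {"claw": 1,"travel": [0,0,0.6],"turn": [0,0,0]},
  {"claw": 1,"travel": [0,0,0.3],"turn": [0,0,0]},
  {"claw": 1,"travel": [0,0,0],"turn": [0,0,0]},
])

```text
t: 15.85
eef_pos: [0.4771, -0.3598, 0.1716]
orientation: [-2.012, -2.409, -0.018]
contact_force: [-0.3, -0.9, 0.9]
finger_gap: 0.0001
```

Run:
```python
from h import *
xl=np.array([np.cos(.153),np.sin(.153),0]); h=np.array([.5495,-.367,0])
togo(h-.002*xl+[0,0,.165],.153)
for n,(a,b,c,e,k) in dict(side=(60,180,285,385,5),top=(140,260,370,480,4.5)).items():
    p,d=manip.read_camera(n); cv2.imwrite(f'pics/{n}12.png',cv2.resize(p[a:b,c:e,::-1],None,fx=k,fy=k,interpolation=cv2.INTER_CUBIC))
```

```text
t 15.85 pos [ 0.4771 -0.3598  0.1716] F [-0.3 -0.9  0.9] gap 0.0001 yang 0.1791 q [ 1.26  0.61 -0.9   1.73  0.52  1.07  0.37]
tool shares [-0.8   2.71  0.27]
turn shares [ 0.0045 -0.0058  0.0166]
```

View pics/side12.png

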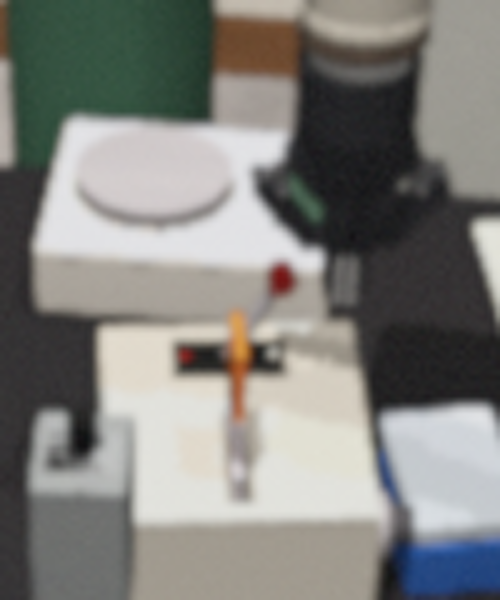

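View pics/top12.png

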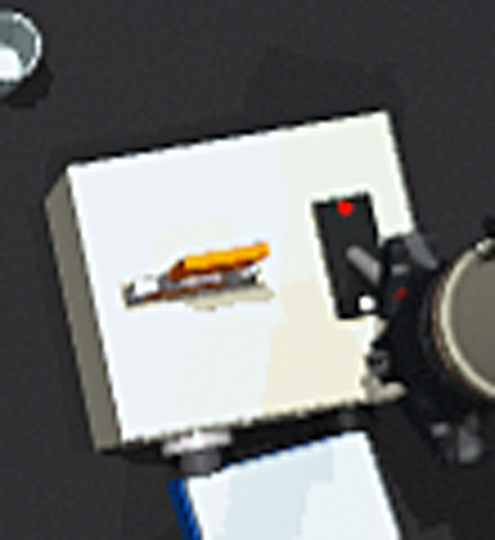

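The fingers stand in front of the knob (side 345,275) but drifted about 20 mm sideways. I correct that and the yaw first.

>>> step_arm([
  {"claw": 1,"travel": [-0.4,0,0.1],"turn": [0.004,-0.006,0.01]},
  {"claw": 1,"travel": [-0.3,0,0.1],"turn": [0,0,0.005]},
  {"claw": 1,"travel": [0,0,0],"turn": [0,0,0]},
  {"claw": 1,"travel": [0,0,0],"turn": [0,0,0]},
])

```text
t: 16.28
eef_pos: [0.4839, -0.3806, 0.1716]
orientation: [2.039, 2.377, -0.001]
contact_force: [-0.0, 1.8, 0.1]
finger_gap: 0.0001
```

Run:
```python
from h import *
xl=np.array([np.cos(.153),np.sin(.153),0]); h=np.array([.5495,-.367,0])
togo(h-.002*xl+[0,0,.165],.153)
```

```text
t 16.28 pos [ 0.4839 -0.3806  0.1716] F [-0.   1.8  0.1] gap 0.0001 yang 0.1527 q [ 1.25  0.62 -0.88  1.69  0.54  1.07  0.35]
tool shares [0.14 2.59 0.28]
turn shares [ 0.0039  0.0051 -0.0002]
```

>>> step_arm([
  {"claw": 1,"travel": [0.1,0.1,0.2],"turn": [0.004,0.005,0]},
  {"claw": 1,"travel": [0,0.3,0],"turn": [0,0,0]},
  {"claw": 1,"travel": [0,0.3,0],"turn": [0,0,0]},
  {"claw": 1,"travel": [0,0.3,0],"turn": [0,0,0]},
  {"claw": 1,"travel": [0,0.3,0],"turn": [0,0,0]},
  {"claw": 1,"travel": [0,0.3,0],"turn": [0,0,0]},
  {"claw": 1,"travel": [0,0.3,0],"turn": [0,0,0]},
  {"claw": 1,"travel": [0,0.3,0],"turn": [0,0,0]},
  {"claw": 1,"travel": [0,0.2,0],"turn": [0,0,0]},
  {"claw": 1,"travel": [0,0,0],"turn": [0,0,0]},
])

```text
t: 17.12
eef_pos: [0.5511, -0.3675, 0.1671]
orientation: [2.045, 2.384, 0.002]
contact_force: [-0.1, -0.2, -0.3]
finger_gap: 0.0004
```

Run:
```python
from h import *
xl=np.array([np.cos(.153),np.sin(.153),0]); h=np.array([.5495,-.367,0])
togo(h-.002*xl+[0,0,.165],.153)
p,d=manip.read_camera("side"); cv2.imwrite("pics/s13.png",cv2.resize(p[60:180,285:385,::-1],None,fx=5,fy=5,interpolation=cv2.INTER_CUBIC))
```

```text
t 17.12 pos [ 0.5511 -0.3675  0.1671] F [-0.1 -0.2 -0.3] gap 0.0004 yang 0.1529 q [ 1.11  0.71 -0.85  1.56  0.57  1.13  0.29]
tool shares [ 0.03 -0.14  0.08]
turn shares [ 0.0011 -0.     -0.0001]
```

View pics/s13.png

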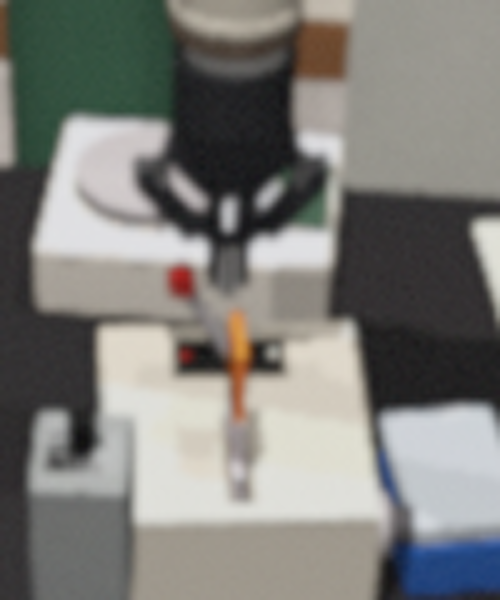

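The lever has flipped: the knob is now at crop (181,281), on the +x side. Backing off and up.

>>> step_arm([
  {"claw": 1,"travel": [0,-0.3,0],"turn": [0,0,0]},
  {"claw": 1,"travel": [0,-0.4,-0.2],"turn": [0,0,0]},
  {"claw": 1,"travel": [0,-0.2,-0.5],"turn": [0,0,0]},
  {"claw": 1,"travel": [0,0,-0.8],"turn": [0,0,0]},
  {"claw": 1,"travel": [0,0,-0.8],"turn": [0,0,0]},
  {"claw": 1,"travel": [0,0,-0.8],"turn": [0,0,0]},
  {"claw": 1,"travel": [0,0,-0.8],"turn": [0,0,0]},
  {"claw": 1,"travel": [0,0,-0.8],"turn": [0,0,0]},
  {"claw": 1,"travel": [-0.5,-0.5,0],"turn": [0,0,0]},
  {"claw": 1,"travel": [-0.8,-0.5,0],"turn": [0,0,0]},
  {"claw": 1,"travel": [-0.8,-0.5,0],"turn": [0,0,0]},
  {"claw": 1,"travel": [-0.8,-0.5,0],"turn": [0,0,0]},
])

```text
t: 18.17
eef_pos: [0.4782, -0.4506, 0.3029]
orientation: [2.04, 2.384, -0.009]
contact_force: [0.7, 0.1, 0.0]
finger_gap: -0.0001
```

>>> step_arm([
  {"claw": 1,"travel": [-0.8,-0.5,0],"turn": [0,0,0]},
  {"claw": 1,"travel": [-0.8,-0.5,0],"turn": [0,0,0]},
  {"claw": 1,"travel": [-0.8,-0.4,0],"turn": [0,0,0]},
  {"claw": 1,"travel": [-0.8,-0.3,0],"turn": [0,0,0]},
  {"claw": 1,"travel": [-0.4,0,0],"turn": [0,0,0]},
  {"claw": 1,"travel": [0,0,0],"turn": [0,0,0]},
])

```text
t: 18.67
eef_pos: [0.4341, -0.5601, 0.3131]
orientation: [2.056, 2.363, -0.024]
contact_force: [-0.2, 0.9, 0.7]
finger_gap: -0.0
```

Run:
```python
from h import *
togo([.534,-.2667,.3],.153)
for n in("side","top"):
    p,d=manip.read_camera(n); cv2.imwrite(f"pics/{n}14.png",p[:,:,::-1])
    p0=np.load(f"{n}0.npz")['p']; X=cloud(n,d); hsv=cv2.cvtColor(p,cv2.COLOR_RGB2HSV);H,S,V=[hsv[...,i] for i in range(3)]
    reg=(X[...,1]<-.2)&(X[...,1]>-.34)&(X[...,0]>.48)&(X[...,0]<.58)&(X[...,2]>.13)
    P=X[reg&(H>5)&(H<25)&(S>120)]; print(n,"orange",len(P),P.min(0).round(3),P.max(0).round(3))
    P=X[(X[...,1]<-.34)&(X[...,1]>-.4)&((H<8)|(H>172))&(S>120)&(X[...,2]>.15)&(X[...,0]>.45)&(X[...,0]<.65)]; print("red",len(P),P.mean(0).round(3))
```

```text
t 18.67 pos [ 0.4341 -0.5601  0.3131] F [-0.2  0.9  0.7] gap -0.0 yang 0.1385 q [ 1.38  0.65 -0.87  1.28  0.51  1.41  0.68]
tool shares [11.08  5.58  0.3 ]
turn shares [-0.0035  0.0109 -0.0092]
side orange 37 [ 0.529 -0.287  0.166] [ 0.54  -0.241  0.21 ]
red 23 [ 0.578 -0.355  0.181]
top orange 91 [ 0.529 -0.292  0.132] [ 0.541 -0.244  0.212]
red 51 [ 0.579 -0.361  0.183]
```

View pics/side14.png

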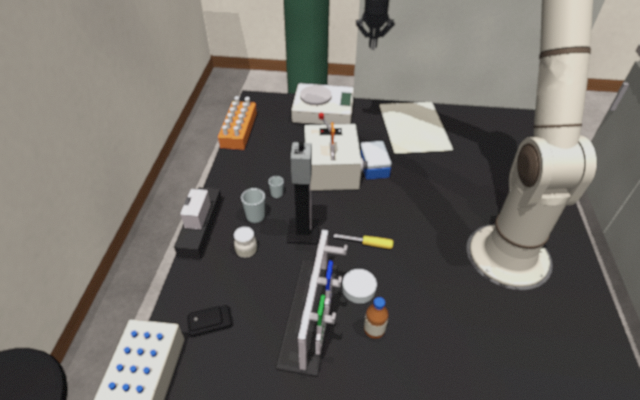

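View pics/top14.png

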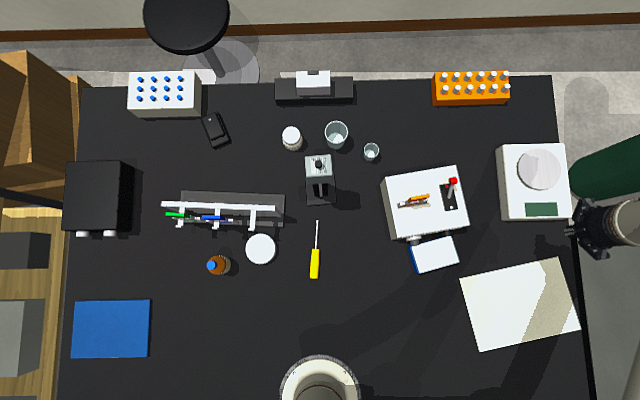

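```bash
python3 - <<'E'
from h import *
def topz(n,d,p,xy):
    X=cloud(n,d); hsv=cv2.cvtColor(p,cv2.COLOR_RGB2HSV);H,S,V=[hsv[...,i] for i in range(3)]
    m=(np.hypot(X[...,0]-xy[0],X[...,1]-xy[1])<.03)&(H>8)&(H<25)&(S>150)&(X[...,2]>.195)
    z=X[...,2][m]; return len(z),np.median(z).round(4),np.percentile(z,90).round(4)
def lamp(n,d):
    X=cloud(n,d); m=(np.hypot(X[...,0]-.59,X[...,1]+.27)<.03); return np.median(X[...,2][m]).round(4)
for n in("side","top"):
    f=np.load(f"{n}0.npz"); p,d=manip.read_camera(n)
    print(n,"hung",topz(n,f['d'],f['p'],(.4845,.162)),"now",topz(n,d,p,(.534,-.267)),"lamp top",lamp(n,d))
E
python3 -c "
from plant import manip
print(manip.finish_job())"
```

```text
side hung (65, np.float64(0.208), np.float64(0.2104)) now (16, np.float64(0.2055), np.float64(0.2075)) lamp top 0.1091
top hung (42, np.float64(0.2086), np.float64(0.2108)) now (56, np.float64(0.2063), np.float64(0.2081)) lamp top 0.11
the job is handed in; nothing more can be done
None
```

The orange filter is in the lamp house slot, fully home and let go, and the toggle was flipped to on only after that. I handed the job in at about 19 s of the 58 s allowed.

- **Filter:** I lifted it about 20 mm, drew it out past the hook's lip, carried it in front of the camera post, lowered it into the slot and opened the fingers. In both cameras the tab's top now reads about 2.5 mm lower than when it hung. A fully home filter should read 3 mm lower. Just before release, descent had stopped at the predicted height and the weight had come off the wrist.
- **Switch:** I pushed the lever with closed fingers. The knob now stands on the on side, at world x of about 0.579 (0.515 before).
- **Rest of the scene:** in the last pictures the blue and green filters still hang, and the post and loose objects look as they did at the start. I compared these by eye, not by measurement. Every wrist-force reading was under 3 N.

**What went wrong:** one row list was refused because rows lacked a turn, and the arm did not move. The hand also drifted about 20 mm sideways before the switch push; I corrected that before touching the lever. No final check failed.

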